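Fetch the bronze bush from behind the spray cans

ROBOT

A 7-joint arm with a two-finger parallel gripper is mounted at the origin on the work surface. World frame = base frame: x ahead of the robot, y to its left, z up, the work surface at z = 0. Lengths are in m, angles in rad, forces in N, time in s.
With the tool pointing down it reaches from about 0.4 to 0.85 m from the base axis. Payload 10.4 kg.
Tool frame: the origin (TCP) lies at the very end of the fingers, on their centre line; the grasp point (between the pads) lies r.pinch_z behind it (r.pinch_z is the distance from the TCP to the grasp point, in m); z points along the fingers, x is the direction in which the jaws open and shut, and the axes are right-handed (so a half turn about z gives the same grasp; the last joint's range is limited). The gripper opens to 87 mm and grips with 3 to 60 N. Pads are 19 mm wide; open, the fingers measure 117 mm over their backs; the gripper's body (75 mm by 190 mm) begins 51 mm behind the grasp point.
Start: joints at [1.135, 0.332, -0.065, 1.46, 0.022, 1.35, -0.088], TCP at [0.251, -0.573, 0.223] pointing down, gripper open.
Joint ranges: [-2.6, 2.6], [-0.5, 2.12], [-1.47, 1.34], [0.16, 2.42], [-1.27, 4.41], [0.06, 2.06], [-2.6, 2.6]. Speed limits (rad/s): [2.22, 2.22, 2.79, 2.79, 3.14, 3.14, 3.14].

INTERFACE

Orientations are given as a unit quaternion [x, y, z, w].
In Python, from bench import r gives the robot as it stands.
- The arm moves only by the tool carry_out, never from a script. Its argument "increments" is text: rows parted by semicolons, each of 7 numbers parted by spaces: the turn, a rotation vector about the tool's x, y, z in degrees, then the shift along the tool's x, y, z in m, then the finger opening in m, from 0 to 0.087. A call has exactly 5 rows; each row is the pose to reach, as a shift and turn from the pose measured when the call began, along the tool's axes at that moment; what a row does not reach only later rows make up. A row lasts 1/8 s, in which the tool goes at most 62.5 mm and 10.7 degrees, less where a joint would pass 70% of its speed; a pose out of reach is approached as far as the arm can. A call with a gripper value outside its range is refused whole. The fingers move at their own pace and stop on an object; "squeeze" is the grip in N (left out, the last holds). Time passes only in rows, so rows that repeat a pose let the fingers close, or fill a call up. It gives the time, the measured TCP pose, the force and the opening at its end, in the units of the state.
- r.read_state(): the state, without advancing time (a new reading comes with each control period).
- r.camera(name): name is "scene" or "top" or "wrist"; returns (picture, depth): 400x640x3 uint8, blue, green, red; 400x640 float32, m along the optical axis (not along the pixel's ray), 0 where there is no reading.
- r.camera_model(name): a dict with "K" (3x3 intrinsics, pixels), "extrinsics" (4x4, takes a point from camera to world coordinates). Camera axes: x right, y down, z forward; pixel columns grow to the right and rows downward; lengths in m; the calibration is good to about 2 mm. A picture is of the moment at which its call begins: read the wrist's pose just before it. camera_model takes no time and is no camera call; for the wrist camera it gives the pose at the moment of the call.
- r.close_job(): hands the job in, once; it reports no verdict.
The state is a dict: "time": time; "joint_positions": joint angles; "joint_vel": joint speeds; "joint_torque": joint torques, N m; "ee_pos": TCP position; "eef_rot": TCP orientation; "ft_force": force on the tool from outside, world axes, zero at the start; "torque": the same for the moment, N m; "width": finger opening in m.
Only numpy, scipy, OpenCV 4.12 (cv2) and the standard library are available. Lean on these libraries where they do the work, as an engineer would, in place of code of your own. Each camera call takes 0.05 s, during which the arm holds its last target.

TASK

Get the bronze bush out from behind the spray cans: first stand all three cans upright in the black side tray, and only then lift out the bush and set it flat on the jig plate, over its post. When the bush is in place, put the cans back upright, each on the white disc of the pad of its own colour. Do not knock any can or the bush over, and leave the dark steel collar where it is.

Things in the scene. Friction and masses are not known exactly. Their poses are not given: they have to be found in the camera images.
- can_blue: blue spray can, loose, upright: body 50 mm diameter up to 83 mm, shoulder to 92 mm, then a straight blue plastic cap 38 mm in diameter up to the top at 130 mm. 0.2 to 0.4 kg. Origin: centre of its underside, z up its axis; its turn about z does not matter. At the start it stands on the pad of its own colour.
- can_yellow: yellow spray can, loose, upright: body 50 mm diameter up to 83 mm, shoulder to 92 mm, then a straight yellow plastic cap 38 mm in diameter up to the top at 130 mm. 0.2 to 0.4 kg. Origin: centre of its underside, z up its axis; its turn about z does not matter. At the start it stands on the pad of its own colour.
- can_red: red spray can, loose, upright: body 50 mm diameter up to 83 mm, shoulder to 92 mm, then a straight red plastic cap 38 mm in diameter up to the top at 130 mm. 0.2 to 0.4 kg. Origin: centre of its underside, z up its axis; its turn about z does not matter. At the start it stands on the pad of its own colour.
- pad_blue: blue pad, fixed: plate 2 mm thick, 66 mm wide (y), reaching 50 mm to -x and 28 mm to +x of its origin, with a white disc 55 mm in diameter where the blue can belongs. Origin: underside, beneath the disc's middle. The 3 pads lie in a row along y, 78 mm apart, in any order, on the 4 mm floor of a grey steel bay; their +x points to the bay's rear.
- pad_yellow: yellow pad, fixed: plate 2 mm thick, 66 mm wide (y), reaching 50 mm to -x and 28 mm to +x of its origin, with a white disc 55 mm in diameter where the yellow can belongs. Origin: underside, beneath the disc's middle. The 3 pads lie in a row along y, 78 mm apart, in any order, on the 4 mm floor of a grey steel bay; their +x points to the bay's rear.
- pad_red: red pad, fixed: plate 2 mm thick, 66 mm wide (y), reaching 50 mm to -x and 28 mm to +x of its origin, with a white disc 55 mm in diameter where the red can belongs. Origin: underside, beneath the disc's middle. The 3 pads lie in a row along y, 78 mm apart, in any order, on the 4 mm floor of a grey steel bay; their +x points to the bay's rear.
- bush: bronze bush, loose: yellow metal ring, outside 54 mm, bore 36 mm, 45 mm high, 0.5 kg, standing on the bay's floor, axis upright, 60 mm behind (+x of) the cans' row, at left or right. Origin: centre of its underside. With the cans gone it can be taken from above across its outside, fingers closing along the pads' y: 60 mm are free either side of its centre. Before that the cans block a gripper.
- collar: dark steel collar, loose, outside 42 mm, bore 16 mm, 35 mm high, about 120 mm beside the bush; not wanted. Origin: centre of its underside. The bay around both: inside 262 mm wide, rims 50 mm high, 4 mm thick, at both sides and the rear (about 65 mm behind the centres of bush and collar), open at the front and above.
- tray: side tray, fixed: black, outside 270 mm (its x) by 120 mm (its y), floor 4 mm thick, walls 4 mm thick and 14 mm high. Origin: centre of its underside. To the left or right of the bay. The three cans fit in one row along its x, for example 80 mm apart.
- jig: assembly jig, fixed: square aluminium plate 120 x 120 x 15 mm with an upright steel post in the middle, 18 mm diameter, 30 mm high above the plate, the last 8 mm a cone. Origin: centre of the plate's underside, on the post's axis; the plate's top is 15 mm higher. On the other side of the bay from the tray.
Not all that is in view belongs to the job. Leave any red look-alike of the bush alone.

How it is judged:
On the way, in this order (a step that is already met when the one before it is completed fails the run):
1. all three cans stand upright in the side tray, released (x of can_blue in the frame of tray between -0.118 and 0.118 m and y of can_blue in the frame of tray between -0.045 and 0.045 m and z of can_blue in the frame of tray between -0.003 and 0.012 m and angle between each of can_blue, can_yellow, can_red's own z axis and vertical below 0.1 rad and linear speed of each of can_blue, can_yellow, can_red below 0.03 m/s and x of can_yellow in the frame of tray between -0.118 and 0.118 m and y of can_yellow in the frame of tray between -0.045 and 0.045 m and z of can_yellow in the frame of tray between -0.003 and 0.012 m and x of can_red in the frame of tray between -0.118 and 0.118 m and y of can_red in the frame of tray between -0.045 and 0.045 m and z of can_red in the frame of tray between -0.003 and 0.012 m and contact force between the fingers and can_blue below 0.1 N and contact force between the fingers and can_yellow below 0.1 N and contact force between the fingers and can_red below 0.1 N), for 0.2 s.
2. the bush sits flat on the jig plate over the post, released, while all three cans stand in the side tray (horizontal distance between bush and jig below 0.013 m and z of bush in the frame of jig between 0.011 and 0.02 m and angle between each of bush, can_blue, can_yellow, can_red's own z axis and vertical below 0.1 rad and linear speed of bush below 0.02 m/s and contact force between the fingers and bush below 0.1 N and x of can_blue in the frame of tray between -0.118 and 0.118 m and y of can_blue in the frame of tray between -0.045 and 0.045 m and z of can_blue in the frame of tray between -0.003 and 0.012 m and linear speed of each of can_blue, can_yellow, can_red below 0.03 m/s and x of can_yellow in the frame of tray between -0.118 and 0.118 m and y of can_yellow in the frame of tray between -0.045 and 0.045 m and z of can_yellow in the frame of tray between -0.003 and 0.012 m and x of can_red in the frame of tray between -0.118 and 0.118 m and y of can_red in the frame of tray between -0.045 and 0.045 m and z of can_red in the frame of tray between -0.003 and 0.012 m), for 0.2 s.
At the end, for the whole second after the job is handed in: Each can stands upright (within 0.1 rad), released and at rest, on the pad of its own colour, its axis within 14 mm of the disc's centre; the bush lies flat on the jig plate over the post (its axis within 13 mm of the post's), released and at rest; the steel collar is within 25 mm of where it was (horizontal distance between can_blue and pad_blue below 0.014 m and z of can_blue in the frame of pad_blue between -0.003 and 0.006 m and angle between each of can_blue, can_yellow, can_red, bush's own z axis and vertical below 0.1 rad and linear speed of each of can_blue, can_yellow, can_red, bush below 0.02 m/s and contact force between the fingers and can_blue below 0.1 N and horizontal distance between can_yellow and pad_yellow below 0.014 m and z of can_yellow in the frame of pad_yellow between -0.003 and 0.006 m and contact force between the fingers and can_yellow below 0.1 N and horizontal distance between can_red and pad_red below 0.014 m and z of can_red in the frame of pad_red between -0.003 and 0.006 m and contact force between the fingers and can_red below 0.1 N and horizontal distance between bush and jig below 0.013 m and z of bush in the frame of jig between 0.011 and 0.02 m and contact force between the fingers and bush below 0.1 N and distance of collar from where it was at the start of the episode below 0.025 m); the robot touches nothing.
It fails at once if a can is knocked over (tilted more than 0.6 rad) (angle between any of can_blue, can_yellow, can_red's own z axis and vertical above 0.6 rad).
It fails at once if the bush is knocked over (tilted more than 0.7 rad) (angle between bush's own z axis and vertical above 0.7 rad).
It fails at once if the steel collar is moved more than 25 mm (distance of collar from where it was at the start of the episode above 0.025 m).
It also fails if it takes over 144 s, if anything falls off the work surface, if the arm or the gripper's body presses on something with over 40 N, if the wrist force passes 120 N, or if a joint passes its speed limit or range.

## Working session

There is one attempt and no reset: what is moved stays moved. The work goes in short steps, Python scripts to look and compute and a tool call to move; the robot and the scene stay as the last step left them, time stands still between calls to the robot, and variables do not carry over. Pictures are saved under pics/ and viewed, and the job is handed in when it is done.

Besides the shell and the picture viewer there is one more tool, called by a JSON object that holds its "api" and its "payload". carry_out: Moves the arm, as the interface text tells. Its arguments: {"type":"object","properties":{"increments":{"type":"string"},"squeeze":{"type":"number"}},"required":["increments"]}

```bash
mkdir -p pics; ls; python3 - <<'E'
from bench import r
import cv2,numpy as np
s=r.read_state(); print(s); print(r.pinch_z)
for n in ("scene","top"):
    p,d=r.camera(n); cv2.imwrite(f"pics/{n}0.png",p); np.save(f"pics/{n}0.npy",d); m=r.camera_model(n); print(n,np.round(m["K"],1).tolist(),np.round(m["extrinsics"],3).tolist())
E
```

```text
pics
{'time': 0.0, 'joint_positions': array([ 1.13540607,  0.33287675, -0.06469742,  1.46091299,  0.02161621,
        1.34988191, -0.08847771]), 'joint_vel': array([ 1.26325835e-03, -1.31156561e-04, -1.51255916e-03, -2.96139295e-04,
       -3.98602715e-04,  2.83742947e-04,  3.71112511e-05]), 'joint_torque': array([ 2.22109643e-04, -6.23244667e+01,  2.49191537e-02, -3.89897883e+01,
       -6.11302257e-02,  3.96707200e-02,  1.91255808e-04]), 'ee_pos': array([ 0.25057049, -0.57217011,  0.22176441]), 'eef_rot': array([ 8.37020380e-01, -5.47171276e-01, -5.99449801e-04, -3.44685772e-04]), 'ft_force': array([ 0.73170974, -0.81307241,  0.0531189 ]), 'torque': array([-0.01945963,  0.02052603, -0.00096803]), 'width': 0.08727083863308352}
0.0187
scene [[495.8, 0.0, 321.3], [0.0, 495.8, 200.8], [0.0, 0.0, 1.0]] [[-0.773, 0.528, -0.351, 0.935], [0.634, 0.633, -0.444, 0.569], [-0.013, -0.566, -0.824, 1.042], [0.0, 0.0, 0.0, 1.0]]
top [[412.3, 0.0, 321.1], [0.0, 412.3, 195.3], [0.0, 0.0, 1.0]] [[0.015, -0.989, 0.15, 0.365], [-1.0, -0.018, -0.02, -0.0], [0.022, -0.149, -0.989, 0.874], [0.0, 0.0, 0.0, 1.0]]
```

View pics/scene0.png

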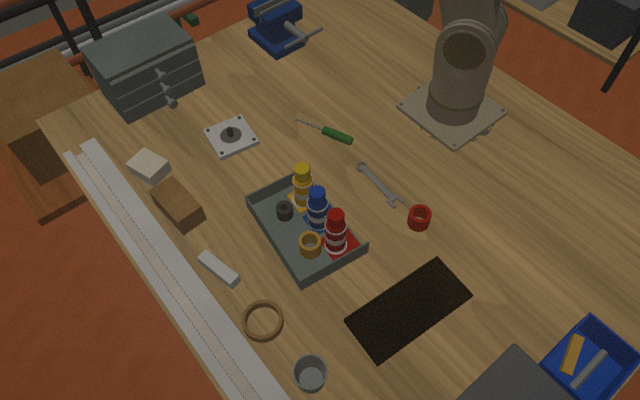

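View pics/top0.png

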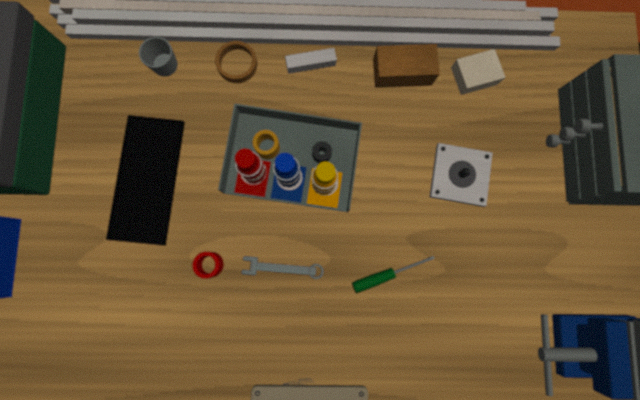

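The top view shows the bay with the red can at (248,162), the blue can at (287,168) and the yellow can at (325,178). The bronze bush is at (266,143), the dark collar at (321,151), the tray at (145,180) and the jig at (462,173). Two other rings could be mistaken for the bush: the red one at (208,265) and the large wooden ring at (236,62). Neither stands in the bay, so the bush is the one at (266,143). I'll measure next.

```bash
cat > h.py <<'E'
from bench import r
import cv2,numpy as np
from scipy.spatial.transform import Rotation as R
def cloud(d,m):
    K=np.array(m["K"]);T=np.array(m["extrinsics"])
    v,u=np.mgrid[0:d.shape[0],0:d.shape[1]]
    P=np.stack([(u-K[0,2])/K[0,0]*d,(v-K[1,2])/K[1,1]*d,d],-1)
    W=P@T[:3,:3].T+T[:3,3]; W[d<=0]=np.nan
    return W
def fitc(xy):
    from scipy.optimize import least_squares
    c0=xy.mean(0)
    s=least_squares(lambda p:np.hypot(*(xy-p[:2]).T)-p[2],[*c0,.02],loss='soft_l1',f_scale=.002)
    return s.x
def encl(xy):
    (a,b),rr=cv2.minEnclosingCircle((xy*1000).astype(np.float32)); return a/1000,b/1000,rr/1000
E
python3 - <<'E'
from h import *
for n in ("top","scene"):
    p=cv2.imread(f"pics/{n}0.png"); d=np.load(f"pics/{n}0.npy"); m=r.camera_model(n)
    W=cloud(d,m); hsv=cv2.cvtColor(p,cv2.COLOR_BGR2HSV).astype(int)
    z=W[...,2]
    H,S,V=hsv[...,0],hsv[...,1],hsv[...,2]
    inb=(abs(W[...,0]-.55)<.2)&(abs(W[...,1])<.5)
    cap=inb&(z>.125)&(z<.146)
    k,lab,st,ce=cv2.connectedComponentsWithStats(cap.astype(np.uint8))
    for i in range(1,k):
        if st[i,4]>20:
            q=W[lab==i]; print(n,"cap",ce[i].round(),st[i,4],q.mean(0).round(4),"mm",((q.min(0)+q.max(0))/2).round(4),np.ptp(q,axis=0).round(3),np.round(encl(q[:,:2]),4),p[lab==i].mean(0).round())
    top=inb&(z>.036)&(z<.056)
    k,lab,st,ce=cv2.connectedComponentsWithStats(top.astype(np.uint8))
    for i in range(1,k):
        if st[i,4]>30:
            q=W[lab==i]; print(n,"mid",ce[i].round(),st[i].tolist(),q.mean(0).round(4),((q.min(0)+q.max(0))/2).round(4),np.ptp(q,axis=0).round(3))
    # jig
    js=(W[...,1]<-.2)&(W[...,1]>-.5)&(W[...,0]>.35)&(W[...,0]<.7)&(z>.008)&(z<.022)
    k,lab,st,ce=cv2.connectedComponentsWithStats(js.astype(np.uint8))
    i=1+st[1:,4].argmax(); q=W[lab==i]
    rc=cv2.minAreaRect((q[:,:2]*1000).astype(np.float32)); print(n,"jig",ce[i].round(),st[i,4],rc,np.median(q[:,2]))
    post=(W[...,1]<-.2)&(W[...,1]>-.5)&(W[...,0]>.35)&(W[...,0]<.7)&(z>.03)&(z<.05)
    q=W[post]; print("post",len(q),((q.min(0)+q.max(0))/2).round(4) if len(q) else 0,np.ptp(q,axis=0) if len(q) else 0)
    bl=(V<40)&(W[...,1]>.15)&(W[...,1]<.5)&(W[...,0]>.3)&(W[...,0]<.75)&(z<.03)
    k,lab,st,ce=cv2.connectedComponentsWithStats(bl.astype(np.uint8))
    i=1+st[1:,4].argmax(); q=W[lab==i]
    rc=cv2.minAreaRect((q[:,:2]*1000).astype(np.float32)); print(n,"tray",ce[i].round(),st[i,4],rc,np.percentile(q[:,2],[2,50,98]).round(4))
E
```

```text
top cap [578. 126.] 95 [ 0.6178 -0.4978  0.137 ] mm [ 0.6184 -0.4977  0.1357] [0.027 0.004 0.02 ] [ 0.6184 -0.4985  0.0135] [42. 44. 43.]
top cap [245. 158.] 338 [0.5435 0.1252 0.1341] mm [0.5444 0.1257 0.1321] [0.037 0.037 0.013] [0.5445 0.1261 0.0192] [  6.  10. 122.]
top cap [285. 163.] 335 [0.537  0.0519 0.1341] mm [0.5375 0.052  0.1322] [0.037 0.037 0.012] [0.538  0.0526 0.0193] [119.  47.  12.]
top cap [325. 172.] 332 [ 0.5218 -0.0226  0.1341] mm [ 0.522  -0.0229  0.1319] [0.036 0.035 0.014] [ 0.5224 -0.0226  0.0187] [  3. 123. 152.]
top mid [399.  78.] [377, 76, 47, 6, 174] [ 0.7469 -0.1791  0.0465] [ 0.7464 -0.1819  0.046 ] [0.007 0.097 0.02 ]
top mid [475.  83.] [464, 80, 29, 9, 125] [ 0.7432 -0.3449  0.0383] [ 0.7402 -0.3522  0.0392] [0.019 0.059 0.006]
top mid [289. 136.] [218, 104, 145, 107, 982] [0.6154 0.0512 0.0459] [0.5719 0.0456 0.0443] [0.218 0.292 0.017]
top mid [266. 143.] [253, 130, 26, 26, 338] [0.5991 0.0994 0.0462] [0.5995 0.0996 0.0437] [0.053 0.052 0.015]
top mid [550. 140.] [547, 135, 7, 12, 53] [ 0.6169 -0.4978  0.0443] [ 0.6177 -0.4977  0.0444] [0.025 0.0
[... 2294 characters left out ...]
e mid [318. 220.] [308, 214, 20, 11, 91] [0.5528 0.069  0.0465] [0.547  0.0624 0.0461] [0.038 0.033 0.019]
scene mid [310. 241.] [299, 230, 23, 24, 303] [0.6043 0.1034 0.0467] [0.6031 0.1018 0.0449] [0.054 0.054 0.018]
scene mid [335. 242.] [325, 235, 22, 12, 91] [0.5596 0.1417 0.0464] [0.5516 0.134  0.046 ] [0.042 0.039 0.02 ]
scene jig [231. 136.] 1413 ((550.5911254882812, -318.4749450683594), (127.65633392333984, 120.60517883300781), 80.82491302490234) 0.015233910383390725
post 80 [ 0.5884 -0.4029  0.0398] [0.09248114 0.1935851  0.01905575]
scene tray [406. 310.] 6255 ((529.0826416015625, 355.6329040527344), (118.92671203613281, 270.4356994628906), 85.1119613647461) [0.0007 0.0048 0.0155]
```

```bash
python3 - <<'E'
import cv2
p=cv2.imread("pics/top0.png"); cv2.imwrite("pics/crop0.png",cv2.resize(p[95:220,95:365],None,fx=2.9,fy=2.9,interpolation=cv2.INTER_CUBIC))
E
```

```text
(no output)
```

View pics/crop0.png

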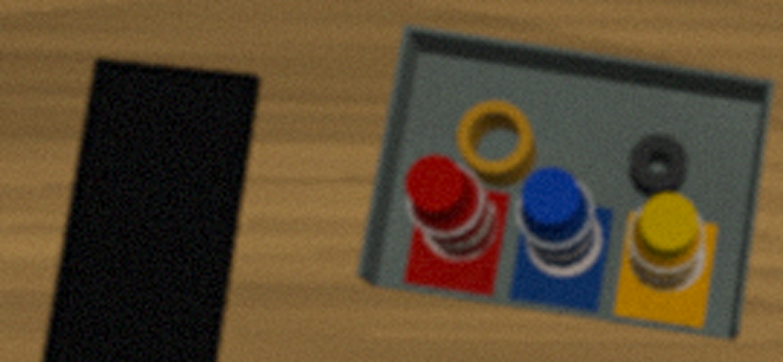

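The crop confirms it: the bronze ring in the bay, behind the red can, is the bush. The dark collar is at the right. Next I'll get the bay yaw and pad positions from the rim and the pad colours.

```bash
python3 - <<'E'
from h import *
for n in ("top","scene"):
    p=cv2.imread(f"pics/{n}0.png"); d=np.load(f"pics/{n}0.npy"); m=r.camera_model(n)
    W=cloud(d,m); z=W[...,2]; x,y=W[...,0],W[...,1]
    hsv=cv2.cvtColor(p,cv2.COLOR_BGR2HSV).astype(int);H,S,V=hsv[...,0],hsv[...,1],hsv[...,2]
    rim=(z>.036)&(z<.056)&(x>.4)&(x<.72)&(y>-.15)&(y<.24)
    k,lab,st,ce=cv2.connectedComponentsWithStats(rim.astype(np.uint8)); i=1+st[1:,4].argmax()
    rc=cv2.minAreaRect((W[lab==i][:,:2]*1000).astype(np.float32)); print(n,"rim",np.round(rc[0]),np.round(rc[1]),rc[2])
    for c,mk in dict(red=((H<8)|(H>172)),blue=(H>100)&(H<125),yel=(H>15)&(H<32)).items():
        q=W[mk&(S>150)&(z<.012)&(z>0)&(x>.4)&(x<.6)&(y>-.1)&(y<.2)]
        if len(q): 
            rc=cv2.minAreaRect((q[:,:2]*1000).astype(np.float32)); print(c,len(q),np.round(rc[0]),np.round(rc[1]),round(rc[2],1))
E
```

```text
top rim [573.  46.] [271. 186.] 82.3644027709961
red 475 [535. 130.] [65. 77.] 82.0
blue 400 [535.  52.] [64. 96.] 82.1
yel 605 [500.  49.] [296. 197.] 88.6
scene rim [575.  45.] [276. 185.] 82.59306335449219
red 247 [538. 132.] [65. 77.] 81.0
blue 11 [534.  57.] [59. 73.] 73.0
yel 81 [565.  33.] [198.  32.] 71.7
```

```bash
cat >> h.py <<'E'
def delta(pos,yaw):
    s=r.read_state(); Rc=R.from_quat(s["eef_rot"]); c,sn=np.cos(np.radians(yaw)),np.sin(np.radians(yaw))
    Rt=R.from_matrix(np.array([[c,sn,0],[sn,-c,0],[0,0,-1]]))
    dr=(Rc.inv()*Rt).as_rotvec(degrees=True); dp=Rc.inv().apply(np.array(pos)-s["ee_pos"])
    print("t",round(s["time"],2),"pos",s["ee_pos"].round(4),"w",round(s["width"],4),"F",s["ft_force"].round(1),"| rot",dr.round(2),"shift",dp.round(4),"dist",np.linalg.norm(dp).round(3))
E
python3 - <<'E'
from h import *
delta([.546,.127,.26],82.3)
E
```

```text
t 0.1 pos [ 0.2506 -0.5722  0.2218] w 0.0872 F [-0.4 -0.1  0.2] | rot [-9.0000e-02  3.0000e-02 -1.4865e+02] shift [-0.522  -0.5511 -0.0375] dist 0.76
```

{"api": "carry_out", "payload": {"increments": "0 0 -10 -0.035 -0.037 -0.01 0.06; 0 0 -20 -0.07 -0.074 -0.02 0.06; 0 0 -30 -0.105 -0.11 -0.03 0.06; 0 0 -40 -0.14 -0.147 -0.036 0.06; 0 0 -50 -0.175 -0.184 -0.04 0.06", "squeeze": 20}}

```text
time: 0.72
ee_pos: [0.3493, -0.3365, 0.2622]
eef_rot: [0.99, -0.139, -0.0, -0.0]
ft_force: [1.0, -0.1, 0.1]
width: 0.0607
```

```bash
python3 - <<'E'
from h import *
delta([.546,.127,.26],82.3)
E
```

```text
t 0.72 pos [ 0.3493 -0.3365  0.2622] w 0.0607 F [ 1.  -0.1  0.1] | rot [-7.000e-02  0.000e+00 -9.832e+01] shift [ 0.0611 -0.4997  0.0025] dist 0.503
```

Tracking is good.

{"api": "carry_out", "payload": {"increments": "0 0 -10 0.006 -0.05 0 0.06; 0 0 -20 0.012 -0.1 0 0.06; 0 0 -30 0.018 -0.15 0 0.06; 0 0 -40 0.024 -0.2 0 0.06; 0 0 -50 0.03 -0.25 0 0.06"}}

```text
time: 1.35
ee_pos: [0.4473, -0.1029, 0.2622]
eef_rot: [0.956, 0.295, -0.0, -0.0]
ft_force: [-0.0, 0.1, 0.3]
width: 0.0601
```

```bash
python3 - <<'E'
from h import *
delta([.546,.127,.26],82.3)
E
```

```text
t 1.35 pos [ 0.4473 -0.1029  0.2622] w 0.0601 F [-0.   0.1  0.3] | rot [-6.0e-02 -1.0e-02 -4.8e+01] shift [ 0.2111 -0.1344  0.0023] dist 0.25
```

{"api": "carry_out", "payload": {"increments": "0 0 -10 0.043 -0.027 0 0.06; 0 0 -20 0.086 -0.054 0 0.06; 0 0 -30 0.128 -0.081 0 0.06; 0 0 -39 0.17 -0.108 0 0.06; 0 0 -48 0.211 -0.134 0 0.06"}}

```text
time: 1.98
ee_pos: [0.5465, 0.128, 0.2621]
eef_rot: [0.751, 0.66, -0.0, -0.001]
ft_force: [-0.2, -1.3, 0.3]
width: 0.0598
```

```bash
python3 - <<'E'
from h import *
delta([.546,.127,.26],82.3)
print(r.read_state()["joint_positions"].round(2))
m=r.camera_model("wrist"); p,d=r.camera("wrist"); cv2.imwrite("pics/w1.png",p); W=cloud(d,m); print(m["extrinsics"].round(3))
z=W[...,2]
for n,lo,hi in (("cap",.13,.146),):
    k,lab,st,ce=cv2.connectedComponentsWithStats(((z>lo)&(z<hi)).astype(np.uint8))
    for i in range(1,k):
        if st[i,4]>100:
            q=W[lab==i]; print(n,ce[i].round(),st[i].tolist(),q.mean(0).round(4),np.round(encl(q[:,:2]),4),p[lab==i].mean(0).round())
E
```

```text
t 1.98 pos [0.5465 0.128  0.2621] w 0.0598 F [-0.2 -1.3  0.3] | rot [-0.06 -0.03  0.27] shift [-0.0011 -0.0004  0.0021] dist 0.002
[ 0.38  0.27 -0.82  1.54  0.2   1.42  0.99]
[[ 0.129  0.95   0.285  0.468]
 [ 0.992 -0.123 -0.037  0.138]
 [ 0.     0.287 -0.958  0.425]
 [ 0.     0.     0.     1.   ]]
cap [165. 192.] [145, 173, 42, 38, 1233] [ 0.5237 -0.0195  0.1366] [ 0.5242 -0.0209  0.019 ] [ 74. 187. 206.]
cap [319. 194.] [300, 175, 39, 39, 1157] [0.5454 0.1274 0.1368] [0.5463 0.1273 0.0189] [ 45.  50. 185.]
cap [244. 197.] [224, 178, 40, 39, 1174] [0.5388 0.0547 0.1367] [0.5398 0.0539 0.0189] [184. 101.  51.]
```

View pics/w1.png

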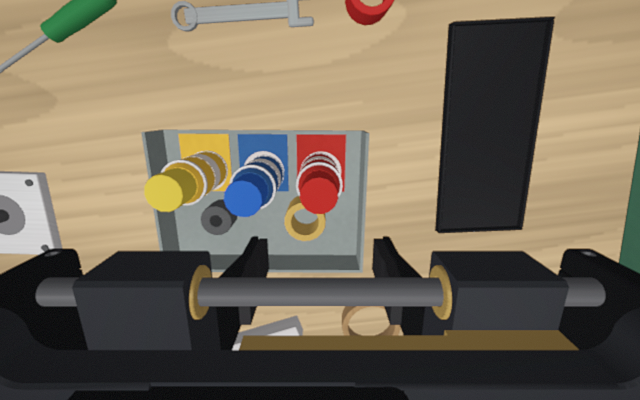

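The wrist view shows the red cap at (319,192), centred between the fingers at (255,255) and (385,255). All three cameras agree within 3 mm, so I'll go down on the red can.

{"api": "carry_out", "payload": {"increments": "0 0 0 -0.001 0 0.045 0.06; 0 0 0 -0.001 0 0.09 0.06; 0 0 0 -0.001 0 0.13 0.06; 0 0 0 -0.001 0 0.155 0.06; 0 0 0 -0.001 0 0.159 0.06"}}

```text
time: 2.65
ee_pos: [0.5453, 0.1337, 0.1009]
eef_rot: [0.747, 0.665, -0.0, -0.003]
ft_force: [0.2, -0.1, 0.7]
width: 0.0599
```

{"api": "carry_out", "payload": {"increments": "0 0 0 0 0 0 0.03; 0 0 0 0 0 0 0.03; 0 0 0 0 0 0 0.03; 0 0 0 0 0 0 0.03; 0 0 0 0 0 0 0.03", "squeeze": 30}}

```text
time: 3.28
ee_pos: [0.5458, 0.1336, 0.1016]
eef_rot: [0.747, 0.665, 0.0, -0.002]
ft_force: [-0.0, -1.9, 6.1]
width: 0.0381
```

```bash
python3 - <<'E'
from h import *
delta([.546,.127,.20],82.3)
E
```

```text
t 3.27 pos [0.5458 0.1336 0.1016] w 0.0381 F [-0.  -1.9  6.1] | rot [-0.21 -0.19  1.04] shift [-0.0062  0.0006 -0.0984] dist 0.099
```

{"api": "carry_out", "payload": {"increments": "0 0 0 0 0 -0.02 0.03; 0 0 0 0 0 -0.06 0.03; 0 0 0 0 0 -0.11 0.03; 0 0 0 0 0 -0.14 0.03; 0 0 0 0 0 -0.15 0.03"}}

```text
time: 3.9
ee_pos: [0.5468, 0.1336, 0.2541]
eef_rot: [0.747, 0.665, 0.001, -0.002]
ft_force: [-0.3, 0.3, -3.0]
width: 0.038
```

```bash
python3 - <<'E'
from h import *
delta([.607,.3474,.252],82.3)
E
```

```text
t 3.9 pos [0.5468 0.1336 0.2541] w 0.038 F [-0.3  0.3 -3. ] | rot [-0.04 -0.25  1.07] shift [0.2193 0.0351 0.0031] dist 0.222
```

Held: the force reads -3 N, so the can weighs about 0.3 kg. I'll move it over the tray, slowing towards the end.

{"api": "carry_out", "payload": {"increments": "0 0 0 0.04 0.006 0 0.03; 0 0 0.5 0.095 0.015 0 0.03; 0 0 1 0.15 0.024 0 0.03; 0 0 1 0.195 0.031 0 0.03; 0 0 1 0.219 0.035 0 0.03"}}

```text
time: 4.53
ee_pos: [0.6057, 0.3499, 0.2531]
eef_rot: [0.752, 0.66, 0.0, -0.003]
ft_force: [1.0, 0.3, -1.8]
width: 0.0379
```

{"api": "carry_out", "payload": {"increments": "0 0 0 0 0 0.02 0.03; 0 0 0 0 0 0.06 0.03; 0 0 0 0 0 0.09 0.03; 0 0 0 0 0 0.105 0.03; 0 0 0 0 0 0.11 0.03"}}

```text
time: 5.15
ee_pos: [0.6051, 0.3493, 0.142]
eef_rot: [0.752, 0.659, -0.001, -0.003]
ft_force: [0.0, -1.0, -1.9]
width: 0.0379
```

```bash
python3 - <<'E'
from h import *
delta([.607,.3474,.1015],82.3)
m=r.camera_model("wrist"); p,d=r.camera("wrist"); cv2.imwrite("pics/w2.png",p)
m=r.camera_model("top"); p,d=r.camera("top"); cv2.imwrite("pics/t2.png",p)
E
```

```text
t 5.15 pos [0.6051 0.3493 0.142 ] w 0.0379 F [ 0.  -1.  -1.9] | rot [-0.29 -0.15  0.2 ] shift [-0.0018  0.0024  0.0404] dist 0.041
```

View pics/w2.png

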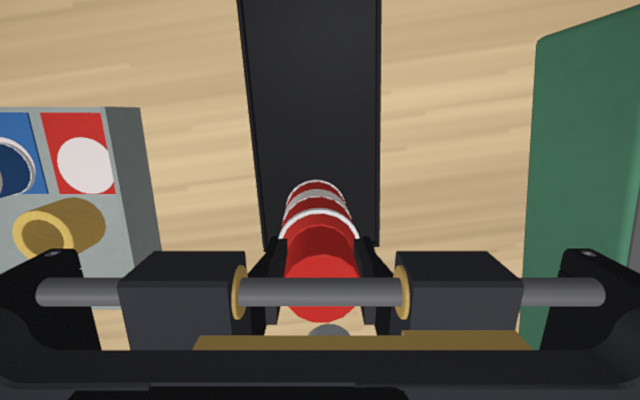

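View pics/t2.png

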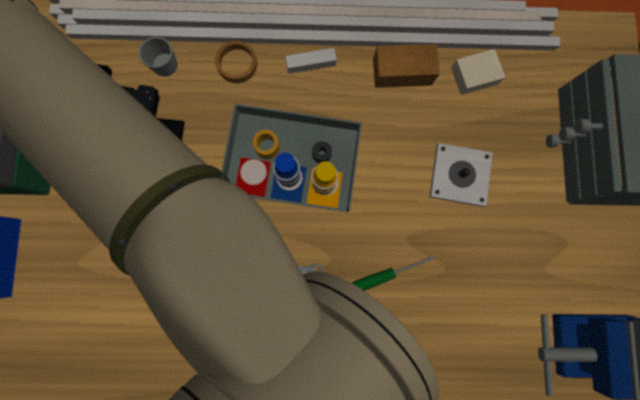

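The wrist view shows the can held upright over the tray at (318,250), the bush still standing, and the red disc uncovered at (85,165). Lowering it now.

{"api": "carry_out", "payload": {"increments": "0 0 0 -0.001 0.002 0.015 0.03; 0 0 0 -0.001 0.002 0.03 0.03; 0 0 0 -0.001 0.002 0.038 0.03; 0 0 0 -0.001 0.002 0.041 0.03; 0 0 0 -0.001 0.002 0.042 0.03"}}

```text
time: 5.88
ee_pos: [0.6071, 0.3492, 0.1013]
eef_rot: [0.752, 0.66, 0.0, -0.003]
ft_force: [1.2, 0.6, -3.4]
width: 0.0378
```

{"api": "carry_out", "payload": {"increments": "0 0 0 0 0 0.001 0.03; 0 0 0 0 0 0.002 0.03; 0 0 0 0 0 0.002 0.03; 0 0 0 0 0 0.002 0.03; 0 0 0 0 0 0.002 0.03"}}

```text
time: 6.5
ee_pos: [0.6074, 0.3494, 0.0998]
eef_rot: [0.752, 0.66, 0.001, -0.003]
ft_force: [0.9, 0.1, 2.4]
width: 0.0377
```

Contact: the force went from -3.4 N to +2.4 N. Releasing.

{"api": "carry_out", "payload": {"increments": "0 0 0 0 0 0 0.062; 0 0 0 0 0 0 0.062; 0 0 0 0 0 0 0.062; 0 0 0 0 0 0 0.062; 0 0 0 0 0 -0.005 0.062"}}

```text
time: 7.12
ee_pos: [0.6072, 0.3493, 0.1046]
eef_rot: [0.752, 0.66, 0.0, -0.003]
ft_force: [-0.3, -0.1, 0.3]
width: 0.0617
```

{"api": "carry_out", "payload": {"increments": "0 0 0 0 0 -0.02 0.062; 0 0 0 0 0 -0.06 0.062; 0 0 0 0 0 -0.11 0.062; 0 0 0 0 0 -0.15 0.062; 0 0 0 0 0 -0.16 0.062"}}

```text
time: 7.75
ee_pos: [0.6082, 0.3495, 0.2696]
eef_rot: [0.752, 0.66, 0.003, -0.003]
ft_force: [0.2, 0.5, -0.4]
width: 0.0624
```

```bash
python3 - <<'E'
from h import *
delta([.5395,.054,.26],82.3)
E
```

```text
t 7.75 pos [0.6082 0.3495 0.2696] w 0.0624 F [ 0.2  0.5 -0.4] | rot [ 0.03 -0.47  0.23] shift [-0.302  -0.0297  0.0071] dist 0.304
```

{"api": "carry_out", "payload": {"increments": "0 0 0 -0.03 -0.003 0 0.062; 0 0 0 -0.085 -0.008 0 0.062; 0 0 0 -0.14 -0.014 0 0.062; 0 0 0 -0.2 -0.02 0 0.062; 0 -0.4 0.2 -0.25 -0.025 0 0.062"}}

```text
time: 8.38
ee_pos: [0.5501, 0.1022, 0.2676]
eef_rot: [0.753, 0.658, 0.0, 0.0]
ft_force: [0.2, -0.7, 0.2]
width: 0.0618
```

```bash
python3 - <<'E'
from h import *
delta([.5395,.054,.26],82.3)
E
```

```text
t 8.38 pos [0.5501 0.1022 0.2676] w 0.0618 F [ 0.2 -0.7  0.2] | rot [ 0.02 -0.01 -0.06] shift [-0.0492 -0.004   0.0076] dist 0.05
```

{"api": "carry_out", "payload": {"increments": "0 0 0 -0.03 -0.002 0.005 0.062; 0 0 0 -0.045 -0.004 0.01 0.062; 0 0 0 -0.049 -0.004 0.02 0.062; 0 0 0 -0.049 -0.004 0.03 0.062; 0 0 0 -0.049 -0.004 0.04 0.062"}}

```text
time: 9.0
ee_pos: [0.5395, 0.0557, 0.2267]
eef_rot: [0.753, 0.658, 0.0, -0.0]
ft_force: [0.3, 0.1, 0.5]
width: 0.0621
```

```bash
python3 - <<'E'
from h import *
delta([.5395,.054,.103],82.3)
m=r.camera_model("wrist"); p,d=r.camera("wrist"); cv2.imwrite("pics/w3.png",p); W=cloud(d,m)
z=W[...,2]
k,lab,st,ce=cv2.connectedComponentsWithStats(((z>.13)&(z<.146)).astype(np.uint8))
for i in range(1,k):
    if st[i,4]>100:
        q=W[lab==i]; print(ce[i].round(),st[i].tolist(),q.mean(0).round(4),np.round(encl(q[:,:2]),4),p[lab==i].mean(0).round())
E
```

```text
t 9.0 pos [0.5395 0.0557 0.2267] w 0.0621 F [0.3 0.1 0.5] | rot [-0.02 -0.05  0.07] shift [-0.0018  0.0003  0.1237] dist 0.124
[229. 200.] [207, 178, 45, 44, 1521] [ 0.5234 -0.0202  0.1367] [ 0.5243 -0.0211  0.0189] [ 63. 170. 189.]
[317. 206.] [296, 184, 43, 44, 1461] [0.5385 0.0537 0.1368] [0.5395 0.0536 0.0189] [166.  89.  43.]
[634. 239.] [625, 221, 15, 35, 349] [0.6079 0.331  0.1336] [0.6086 0.3362 0.0165] [ 30.  33. 145.]
```

View pics/w3.png

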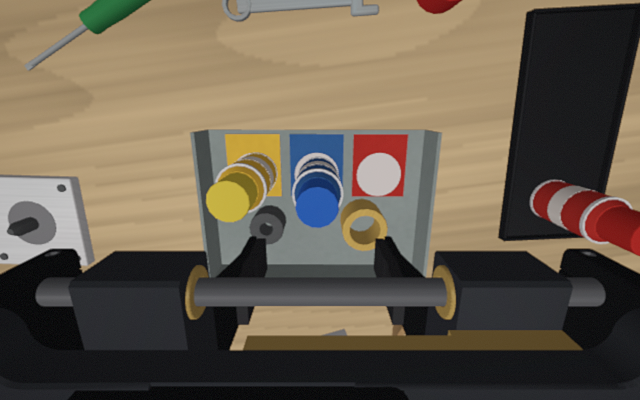

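The red can stands upright in the tray at (580,210). The blue cap at (317,206) is centred between the fingers. Descending.

{"api": "carry_out", "payload": {"increments": "0 0 0 -0.002 0 0.03 0.062; 0 0 0 -0.002 0 0.075 0.062; 0 0 0 -0.002 0 0.11 0.062; 0 0 0 -0.002 0 0.122 0.062; 0 0 0 -0.002 0 0.124 0.062"}}

```text
time: 9.68
ee_pos: [0.5385, 0.0541, 0.1015]
eef_rot: [0.752, 0.659, -0.0, -0.001]
ft_force: [0.6, 0.0, 0.5]
width: 0.0617
```

{"api": "carry_out", "payload": {"increments": "0 0 0 0 0 0 0.03; 0 0 0 0 0 0 0.03; 0 0 0 0 0 0 0.03; 0 0 0 0 0 0 0.03; 0 0 0 0 0 0 0.03", "squeeze": 30}}

```text
time: 10.3
ee_pos: [0.539, 0.0539, 0.102]
eef_rot: [0.753, 0.659, -0.0, -0.001]
ft_force: [-1.1, -1.9, 5.6]
width: 0.0374
```

{"api": "carry_out", "payload": {"increments": "0 0 0 0 0 -0.02 0.03; 0 0 0 0 0 -0.06 0.03; 0 0 0 0 0 -0.11 0.03; 0 0 0 0 0 -0.14 0.03; 0 0 0 0 0 -0.15 0.03"}}

```text
time: 10.92
ee_pos: [0.5396, 0.0542, 0.2543]
eef_rot: [0.752, 0.659, 0.001, 0.0]
ft_force: [-0.7, -0.5, -3.1]
width: 0.0378
```

```bash
python3 - <<'E'
from h import *
delta([.5273,.3542,.25],82.3)
E
```

```text
t 10.93 pos [0.5396 0.0542 0.2543] w 0.0378 F [-0.7 -0.5 -3.1] | rot [ 0.08 -0.07  0.1 ] shift [ 0.2957 -0.0519  0.0046] dist 0.3
```

{"api": "carry_out", "payload": {"increments": "0 0 0 0.03 -0.005 0 0.03; 0 0 0 0.085 -0.015 0 0.03; 0 0 0 0.14 -0.025 0 0.03; 0 0 0 0.195 -0.034 0 0.03; 0 0 0 0.24 -0.042 0 0.03"}}

```text
time: 11.55
ee_pos: [0.5287, 0.2997, 0.2535]
eef_rot: [0.752, 0.659, 0.0, -0.0]
ft_force: [1.2, 0.1, -2.9]
width: 0.0373
```

```bash
python3 - <<'E'
from h import *
delta([.5273,.3542,.25],82.3)
E
```

```text
t 11.55 pos [0.5287 0.2997 0.2535] w 0.0373 F [ 1.2  0.1 -2.9] | rot [-0.02 -0.03  0.17] shift [ 0.0539 -0.0085  0.0035] dist 0.055
```

{"api": "carry_out", "payload": {"increments": "0 0 0 0.035 -0.006 0 0.03; 0 0 0 0.053 -0.008 0.01 0.03; 0 0 0 0.053 -0.008 0.04 0.03; 0 0 0 0.053 -0.008 0.08 0.03; 0 0 0 0.053 -0.008 0.105 0.03"}}

```text
time: 12.18
ee_pos: [0.5264, 0.3524, 0.1453]
eef_rot: [0.752, 0.659, -0.002, -0.001]
ft_force: [-1.0, 0.0, -2.2]
width: 0.0374
```

```bash
python3 - <<'E'
from h import *
delta([.5273,.3542,.100],82.3)
E
```

```text
t 12.18 pos [0.5264 0.3524 0.1453] w 0.0374 F [-1.   0.  -2.2] | rot [-0.2   0.11  0.19] shift [0.002  0.0008 0.0453] dist 0.045
```

{"api": "carry_out", "payload": {"increments": "0 0 0 0.002 0 0.02 0.03; 0 0 0 0.002 0 0.034 0.03; 0 0 0 0.002 0 0.042 0.03; 0 0 0 0.002 0 0.045 0.03; 0 0 0 0.002 0 0.0455 0.03"}}

```text
time: 12.8
ee_pos: [0.5268, 0.3545, 0.1004]
eef_rot: [0.752, 0.659, -0.001, -0.001]
ft_force: [0.5, 0.7, -3.7]
width: 0.0373
```

{"api": "carry_out", "payload": {"increments": "0 0 0 0 0 0.001 0.03; 0 0 0 0 0 0.001 0.03; 0 0 0 0 0 0.0015 0.03; 0 0 0 0 0 0.0015 0.03; 0 0 0 0 0 0.0015 0.03"}}

```text
time: 13.42
ee_pos: [0.5274, 0.3547, 0.1002]
eef_rot: [0.752, 0.659, -0.001, -0.0]
ft_force: [-1.6, -1.9, 7.0]
width: 0.037
```

Touching, at 7 N. Releasing.

{"api": "carry_out", "payload": {"increments": "0 0 0 0 0 0 0.062; 0 0 0 0 0 0 0.062; 0 0 0 0 0 0 0.062; 0 0 0 0 0 0 0.062; 0 0 0 0 0 -0.005 0.062"}}

```text
time: 14.05
ee_pos: [0.5272, 0.3545, 0.1049]
eef_rot: [0.752, 0.659, -0.001, -0.0]
ft_force: [-0.0, 0.6, -0.5]
width: 0.0617
```

{"api": "carry_out", "payload": {"increments": "0 0 0 0 0 -0.02 0.062; 0 0 0 0 0 -0.06 0.062; 0 0 0 0 0 -0.11 0.062; 0 0 0 0 0 -0.15 0.062; 0 0 0 0 0 -0.155 0.062"}}

```text
time: 14.68
ee_pos: [0.528, 0.356, 0.2648]
eef_rot: [0.752, 0.659, 0.002, -0.0]
ft_force: [-0.4, 0.2, -1.0]
width: 0.0621
```

```bash
python3 - <<'E'
from h import *
delta([.524,-.021,.26],82.3)
E
```

```text
t 14.68 pos [0.528  0.356  0.2648] w 0.0621 F [-0.4  0.2 -1. ] | rot [ 0.14 -0.17  0.2 ] shift [-0.3743  0.0452  0.0038] dist 0.377
```

{"api": "carry_out", "payload": {"increments": "0 0 0 -0.04 0.005 0 0.062; 0 0 0 -0.1 0.012 0 0.062; 0 0 0 -0.16 0.019 0 0.062; 0 0 0 -0.22 0.026 0 0.062; 0 0 0 -0.28 0.034 0 0.062"}}

```text
time: 15.3
ee_pos: [0.5246, 0.072, 0.2643]
eef_rot: [0.752, 0.659, 0.002, 0.0]
ft_force: [0.4, 0.4, 0.1]
width: 0.0624
```

```bash
python3 - <<'E'
from h import *
delta([.524,-.021,.26],82.3)
E
```

```text
t 15.3 pos [0.5246 0.072  0.2643] w 0.0624 F [0.4 0.4 0.1] | rot [ 0.16 -0.15  0.2 ] shift [-0.0923  0.0115  0.0041] dist 0.093
```

{"api": "carry_out", "payload": {"increments": "0 0 0 -0.045 0.006 0 0.062; 0 0 0 -0.08 0.01 0 0.062; 0 0 0 -0.092 0.011 0.01 0.062; 0 0 0 -0.092 0.011 0.03 0.062; 0 0 0 -0.092 0.011 0.045 0.062"}}

```text
time: 15.92
ee_pos: [0.5232, -0.0193, 0.2179]
eef_rot: [0.751, 0.66, 0.002, -0.0]
ft_force: [-0.0, 0.4, -0.1]
width: 0.0622
```

```bash
python3 - <<'E'
from h import *
delta([.524,-.021,.103],82.3)
m=r.camera_model("wrist"); p,d=r.camera("wrist"); cv2.imwrite("pics/w4.png",p); W=cloud(d,m)
z=W[...,2]
k,lab,st,ce=cv2.connectedComponentsWithStats(((z>.13)&(z<.146)).astype(np.uint8))
for i in range(1,k):
    if st[i,4]>100:
        q=W[lab==i]; print(ce[i].round(),st[i].tolist(),q.mean(0).round(4),np.round(encl(q[:,:2]),4),p[lab==i].mean(0).round())
E
```

```text
t 15.93 pos [ 0.5232 -0.0193  0.2179] w 0.0622 F [-0.   0.4 -0.1] | rot [ 0.11 -0.17  0.28] shift [-0.0019  0.0008  0.1149] dist 0.115
[317. 209.] [295, 187, 45, 45, 1549] [ 0.5231 -0.0213  0.1368] [ 0.5243 -0.0214  0.019 ] [ 58. 161. 180.]
```

{"api": "carry_out", "payload": {"increments": "0 0 0 -0.002 0.001 0.03 0.062; 0 0 0 -0.002 0.001 0.075 0.062; 0 0 0 -0.002 0.001 0.105 0.062; 0 0 0 -0.002 0.001 0.114 0.062; 0 0 0 -0.002 0.001 0.115 0.062"}}

```text
time: 16.6
ee_pos: [0.5235, -0.0205, 0.1016]
eef_rot: [0.751, 0.66, 0.001, -0.001]
ft_force: [0.4, -0.2, 0.4]
width: 0.062
```

{"api": "carry_out", "payload": {"increments": "0 0 0 0 0 0 0.03; 0 0 0 0 0 0 0.03; 0 0 0 0 0 0 0.03; 0 0 0 0 0 0 0.03; 0 0 0 0 0 0 0.03", "squeeze": 30}}

```text
time: 17.23
ee_pos: [0.5238, -0.0209, 0.102]
eef_rot: [0.751, 0.66, 0.001, -0.001]
ft_force: [-0.9, -0.8, 4.6]
width: 0.0373
```

{"api": "carry_out", "payload": {"increments": "0 0 0 0 0 -0.02 0.03; 0 0 0 0 0 -0.06 0.03; 0 0 0 0 0 -0.11 0.03; 0 0 0 0 0 -0.14 0.03; 0 0 0 0 0 -0.15 0.03"}}

```text
time: 17.85
ee_pos: [0.5242, -0.0209, 0.2544]
eef_rot: [0.751, 0.66, 0.002, 0.0]
ft_force: [0.5, -0.5, -3.8]
width: 0.0373
```

```bash
python3 - <<'E'
from h import *
delta([.4476,.361,.25],82.3)
print(r.read_state()["joint_positions"].round(2))
E
```

```text
t 17.85 pos [ 0.5242 -0.0209  0.2544] w 0.0373 F [ 0.5 -0.5 -3.8] | rot [ 0.2  -0.17  0.35] shift [ 0.3689 -0.1249  0.005 ] dist 0.39
[ 0.7   0.17 -0.82  1.64  0.12  1.38  1.3 ]
```

{"api": "carry_out", "payload": {"increments": "0 0 0 0.03 -0.01 0 0.03; 0 0 0 0.08 -0.027 0 0.03; 0 0 0 0.135 -0.046 0 0.03; 0 0 0 0.19 -0.064 0 0.03; 0 0 0 0.24 -0.081 0 0.03"}}

```text
time: 18.48
ee_pos: [0.4734, 0.2292, 0.2541]
eef_rot: [0.751, 0.661, 0.002, 0.0]
ft_force: [0.2, 0.8, -2.6]
width: 0.0373
```

```bash
python3 - <<'E'
from h import *
delta([.4476,.361,.25],82.3)
E
```

```text
t 18.48 pos [0.4734 0.2292 0.2541] w 0.0373 F [ 0.2  0.8 -2.6] | rot [ 0.14 -0.13  0.38] shift [ 0.1274 -0.0424  0.0043] dist 0.134
```

{"api": "carry_out", "payload": {"increments": "0 0 0 0.05 -0.017 0 0.03; 0 0 0 0.095 -0.032 0 0.03; 0 0 0 0.12 -0.04 0 0.03; 0 0 0 0.127 -0.042 0.01 0.03; 0 0 0 0.127 -0.042 0.03 0.03"}}

```text
time: 19.1
ee_pos: [0.4481, 0.3601, 0.223]
eef_rot: [0.751, 0.661, 0.002, 0.0]
ft_force: [1.1, 0.2, -2.9]
width: 0.0372
```

```bash
python3 - <<'E'
from h import *
delta([.4476,.361,.1],82.3)
E
```

```text
t 19.1 pos [0.4481 0.3601 0.223 ] w 0.0372 F [ 1.1  0.2 -2.9] | rot [ 0.13 -0.12  0.38] shift [ 0.0006 -0.0009  0.123 ] dist 0.123
```

{"api": "carry_out", "payload": {"increments": "0 0 0 0.0005 0 0.03 0.03; 0 0 0 0.0005 0 0.07 0.03; 0 0 0 0.0005 0 0.105 0.03; 0 0 0 0.0005 0 0.12 0.03; 0 0 0 0.0005 0 0.121 0.03"}}

```text
time: 19.73
ee_pos: [0.4487, 0.3596, 0.1012]
eef_rot: [0.751, 0.66, 0.001, 0.0]
ft_force: [-0.6, 0.4, -2.4]
width: 0.0372
```

{"api": "carry_out", "payload": {"increments": "0 0 0 0 0 0.001 0.03; 0 0 0 0 0 0.001 0.03; 0 0 0 0 0 0.001 0.03; 0 0 0 0 0 0.001 0.03; 0 0 0 0 0 0.001 0.03"}}

```text
time: 20.35
ee_pos: [0.4487, 0.3596, 0.1003]
eef_rot: [0.751, 0.66, 0.001, 0.0]
ft_force: [-0.6, 0.1, -2.3]
width: 0.0375
```

{"api": "carry_out", "payload": {"increments": "0 0 0 0 0 0.001 0.03; 0 0 0 0 0 0.001 0.03; 0 0 0 0 0 0.0015 0.03; 0 0 0 0 0 0.0015 0.03; 0 0 0 0 0 0.0015 0.03"}}

```text
time: 20.98
ee_pos: [0.4491, 0.3597, 0.0994]
eef_rot: [0.751, 0.66, 0.001, 0.001]
ft_force: [-0.5, -2.4, 5.8]
width: 0.0372
```

Contact. Releasing.

{"api": "carry_out", "payload": {"increments": "0 0 0 0 0 0 0.062; 0 0 0 0 0 0 0.062; 0 0 0 0 0 0 0.062; 0 0 0 0 0 0 0.062; 0 0 0 0 0 -0.005 0.062"}}

```text
time: 21.6
ee_pos: [0.4489, 0.3596, 0.1043]
eef_rot: [0.751, 0.66, 0.001, 0.0]
ft_force: [0.5, -1.2, 0.1]
width: 0.0618
```

{"api": "carry_out", "payload": {"increments": "0 0 0 0 0 -0.02 0.062; 0 0 0 0 0 -0.06 0.062; 0 0 0 0 0 -0.11 0.062; 0 0 0 0 0 -0.15 0.062; 0 0 0 0 0 -0.155 0.062"}}

```text
time: 22.22
ee_pos: [0.449, 0.3608, 0.2636]
eef_rot: [0.751, 0.66, 0.004, 0.001]
ft_force: [0.1, -0.4, -0.4]
width: 0.0621
```

```bash
python3 - <<'E'
from h import *
delta([.60,.1007,.26],82.3)
E
```

```text
t 22.23 pos [0.449  0.3608 0.2636] w 0.0621 F [ 0.1 -0.4 -0.4] | rot [ 0.34 -0.27  0.33] shift [-0.2386  0.1831  0.0036] dist 0.301
```

{"api": "carry_out", "payload": {"increments": "0 0 0 -0.03 0.02 0 0.08; 0 0 0 -0.075 0.055 0 0.08; 0 0 0 -0.12 0.09 0 0.08; 0 0 0 -0.165 0.125 0 0.08; 0 0 0 -0.205 0.155 0 0.08"}}

```text
time: 22.85
ee_pos: [0.5771, 0.1353, 0.2639]
eef_rot: [0.751, 0.66, 0.004, 0.001]
ft_force: [0.1, 0.2, 0.0]
width: 0.0799
```

{"api": "carry_out", "payload": {"increments": "0 0 0 -0.01 0.006 0 0.08; 0 0 0 -0.02 0.012 0 0.08; 0 0 0 -0.03 0.018 0 0.08; 0 0 0 -0.03 0.018 0 0.08; 0 0 0 -0.03 0.018 0 0.08"}}

```text
time: 23.48
ee_pos: [0.5907, 0.1043, 0.264]
eef_rot: [0.751, 0.66, 0.004, 0.001]
ft_force: [0.0, -0.3, -0.0]
width: 0.0797
```

```bash
python3 - <<'E'
from h import *
delta([.6015,.1007,.26],82.3)
m=r.camera_model("wrist"); p,d=r.camera("wrist"); cv2.imwrite("pics/w5.png",p); W=cloud(d,m); np.save("pics/w5.npy",d); np.save("pics/w5m.npy",m["extrinsics"])
z=W[...,2]
for lo,hi in ((.125,.146),(.043,.056),(.034,.043)):
  k,lab,st,ce=cv2.connectedComponentsWithStats(((z>lo)&(z<hi)).astype(np.uint8))
  for i in range(1,k):
    if st[i,4]>100:
        q=W[lab==i]; print(ce[i].round(),st[i].tolist(),q.mean(0).round(4),np.round(encl(q[:,:2]),4),p[lab==i].mean(0).round())
p,d=r.camera("scene"); cv2.imwrite("pics/s5.png",p); W=cloud(d,r.camera_model("scene"));z=W[...,2]
for lo,hi in ((.125,.146),(.043,.056),(.034,.043)):
  k,lab,st,ce=cv2.connectedComponentsWithStats(((z>lo)&(z<hi)&(W[...,0]<.7)&(W[...,0]>.4)).astype(np.uint8))
  for i in range(1,k):
    if st[i,4]>60:
        q=W[lab==i]; print("s",ce[i].round(),st[i].tolist(),q.mean(0).round(4),np.round(encl(q[:,:2]),4),p[lab==i].mean(0).round())
E
```

```text
t 23.48 pos [0.5907 0.1043 0.264 ] w 0.0797 F [ 0.  -0.3 -0. ] | rot [ 0.34 -0.26  0.36] shift [-0.0022  0.0111  0.004 ] dist 0.012
[596.   8.] [573, 0, 51, 20, 712] [0.4612 0.3533 0.1333] [0.4556 0.3573 0.0181] [ 52. 148. 167.]
[584.  91.] [559, 69, 50, 45, 1747] [0.5273 0.3507 0.1341] [0.5283 0.3535 0.0197] [156.  82.  41.]
[565. 179.] [542, 160, 47, 39, 1382] [0.6068 0.343  0.134 ] [0.6081 0.3459 0.0196] [ 35.  40. 158.]
[517.  26.] [509, 0, 30, 46, 335] [0.4549 0.3391 0.0496] [0.4514 0.3538 0.0244] [136. 140. 146.]
[509.  96.] [501, 73, 25, 45, 286] [0.5258 0.3339 0.0497] [0.5273 0.3482 0.0244] [139. 143. 150.]
[261. 189.] [150, 88, 237, 151, 2654] [0.6022 0.0295 0.0493] [0.5745 0.0473 0.1628] [108. 111. 106.]
[501. 160.] [492, 144, 30, 39, 235] [0.5998 0.3277 0.0494] [0.606  0.3411 0.0245] [137. 141. 147.]
[318. 184.] [297, 163, 43, 42, 825] [0.6012 0.1014 0.0494] [0.6021 0.1015 0.0269] [ 81. 145. 174.]
[511.  28.] [505, 0, 22, 47, 200] [0.4539 0.3389 0.0386] [0.4511 0.3517 0.024 ] [114. 134. 148.]
[503.  96.] [498, 75, 19, 42, 149] [0.526  0.3334 0.0385] [0.527  0.3451 0.0233] 
[... 1137 characters left out ...]
2.] [245, 170, 125, 112, 649] [0.6144 0.0577 0.049 ] [0.5739 0.047  0.1628] [69. 76. 76.]
s [310. 240.] [299, 230, 23, 22, 240] [0.6031 0.1022 0.0487] [0.6032 0.1008 0.0278] [ 46.  91. 116.]
s [185.  87.] [171, 79, 29, 18, 72] [ 0.5589 -0.5396  0.0383] [ 0.5581 -0.5407  0.048 ] [46. 52. 51.]
s [153. 103.] [142, 97, 23, 14, 64] [ 0.6626 -0.5405  0.038 ] [ 0.6629 -0.543   0.0368] [46. 51. 51.]
s [275. 185.] [248, 171, 55, 29, 124] [ 0.5667 -0.085   0.0386] [ 0.5651 -0.0852  0.0771] [48. 54. 53.]
s [284. 207.] [276, 200, 17, 16, 183] [ 0.5905 -0.0157  0.0388] [ 0.59   -0.016   0.0219] [47. 51. 53.]
s [333. 264.] [299, 244, 70, 40, 117] [0.5969 0.1794 0.0385] [0.5937 0.1783 0.0913] [48. 54. 55.]
```

View pics/w5.png

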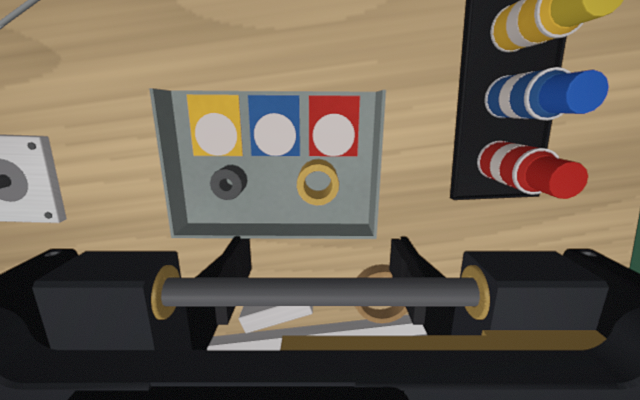

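View pics/s5.png

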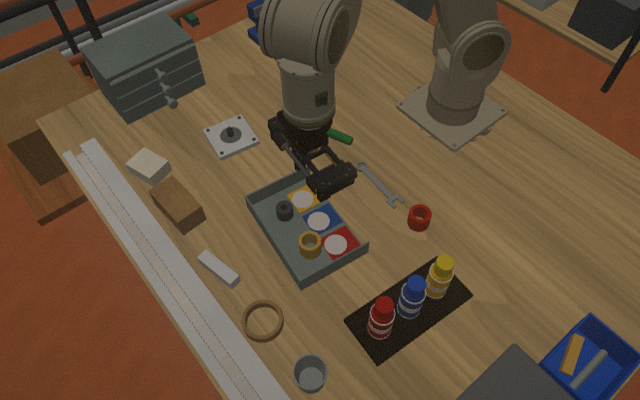

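The three cans stand upright in the tray: red (545,165), blue (545,93) and yellow (555,20) in the wrist view. The bush is at (318,184) and the collar at (228,183), neither of them disturbed. All the discs are now in view, so I'll measure those.

```bash
python3 - <<'E'
from h import *
p=cv2.imread("pics/w5.png"); d=np.load("pics/w5.npy"); m=dict(K=r.camera_model("wrist")["K"],extrinsics=np.load("pics/w5m.npy"))
def discs(p,d,m,tag):
    W=cloud(d,m); z=W[...,2];x,y=W[...,0],W[...,1]
    hsv=cv2.cvtColor(p,cv2.COLOR_BGR2HSV).astype(int);S,V=hsv[...,1],hsv[...,2]
    mk=(S<50)&(V>(150 if tag=="w" else 105))&(z<.015)&(x>.48)&(x<.6)&(y>-.08)&(y<.18)
    k,lab,st,ce=cv2.connectedComponentsWithStats(mk.astype(np.uint8))
    for i in range(1,k):
        if st[i,4]>100:
            q=W[lab==i]; print(tag,ce[i].round(),st[i,4],q.mean(0).round(4),np.round(encl(q[:,:2]),4))
discs(p,d,m,"w")
p,d=r.camera("scene"); discs(p,d,r.camera_model("scene"),"s")
E
```

```text
w [216. 134.] 1345 [ 0.5265 -0.0255  0.0072] [ 0.5271 -0.0257  0.0275]
w [274. 134.] 1410 [0.5371 0.0516 0.0072] [0.5375 0.0512 0.0281]
w [333. 134.] 1362 [0.5473 0.1288 0.0072] [0.5484 0.1288 0.028 ]
s [302. 199.] 267 [ 0.5279 -0.0256  0.0064] [ 0.5274 -0.0262  0.0263]
s [318. 221.] 323 [0.5381 0.052  0.0065] [0.5385 0.0512 0.0295]
s [335. 244.] 332 [0.5487 0.129  0.0066] [0.5487 0.1281 0.0272]
```

The discs are 78 mm apart as specified. Going for the bush.

{"api": "carry_out", "payload": {"increments": "0 0 0 -0.001 0.008 0.02 0.07; 0.3 -0.3 0.4 -0.002 0.011 0.06 0.07; 0.3 -0.3 0.4 -0.002 0.011 0.11 0.07; 0.3 -0.3 0.4 -0.002 0.011 0.15 0.07; 0.3 -0.3 0.4 -0.002 0.011 0.165 0.07"}}

```text
time: 24.25
ee_pos: [0.6011, 0.1008, 0.0956]
eef_rot: [0.753, 0.658, -0.002, -0.001]
ft_force: [0.1, 0.3, 0.0]
width: 0.0701
```

```bash
python3 - <<'E'
from h import *
delta([.602,.1012,.014],82.3)
p,d=r.camera("wrist"); cv2.imwrite("pics/w6.png",p)
E
```

```text
t 24.25 pos [0.6011 0.1008 0.0956] w 0.0701 F [0.1 0.3 0. ] | rot [-0.19  0.1  -0.04] shift [0.0006 0.0011 0.0816] dist 0.082
```

View pics/w6.png

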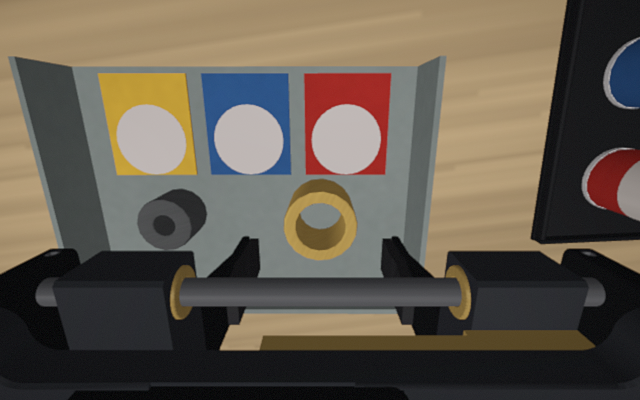

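The bush at (320,222) is centred between the fingers at (248,270) and (392,270). Descending and gripping.

{"api": "carry_out", "payload": {"increments": "0 0 0 0.0005 0.001 0.02 0.07; 0 0 0 0.0005 0.001 0.045 0.07; 0 0 0 0.0005 0.001 0.068 0.07; 0 0 0 0.0005 0.001 0.079 0.07; 0 0 0 0.0005 0.001 0.081 0.07"}}

```text
time: 24.92
ee_pos: [0.6018, 0.1012, 0.0139]
eef_rot: [0.753, 0.658, -0.002, -0.001]
ft_force: [-0.4, 0.4, 0.3]
width: 0.0702
```

{"api": "carry_out", "payload": {"increments": "0 0 0 0 0 0 0.045; 0 0 0 0 0 0 0.045; 0 0 0 0 0 0 0.045; 0 0 0 0 0 0 0.045; 0 0 0 0 0 0 0.045", "squeeze": 40}}

```text
time: 25.55
ee_pos: [0.6023, 0.1011, 0.0145]
eef_rot: [0.753, 0.658, -0.002, -0.001]
ft_force: [-0.7, -0.8, 5.7]
width: 0.0527
```

{"api": "carry_out", "payload": {"increments": "0 0 0 0 0 -0.01 0.045; 0 0 0 0 0 -0.04 0.045; 0 0 0 0 0 -0.09 0.045; 0 0 0 0 0 -0.12 0.045; 0 0 0 0 0 -0.13 0.045"}}

```text
time: 26.18
ee_pos: [0.6031, 0.1016, 0.1462]
eef_rot: [0.753, 0.658, -0.001, 0.0]
ft_force: [0.3, -0.0, -5.1]
width: 0.0528
```

```bash
python3 - <<'E'
from h import *
delta([.549,-.319,.14],82.3)
m=r.camera_model("wrist");p,d=r.camera("wrist"); cv2.imwrite("pics/w7.png",p)
E
```

```text
t 26.18 pos [0.6031 0.1016 0.1462] w 0.0528 F [ 0.3 -0.  -5.1] | rot [-0.06  0.07 -0.04] shift [-0.424   0.003   0.0068] dist 0.424
```

View pics/w7.png

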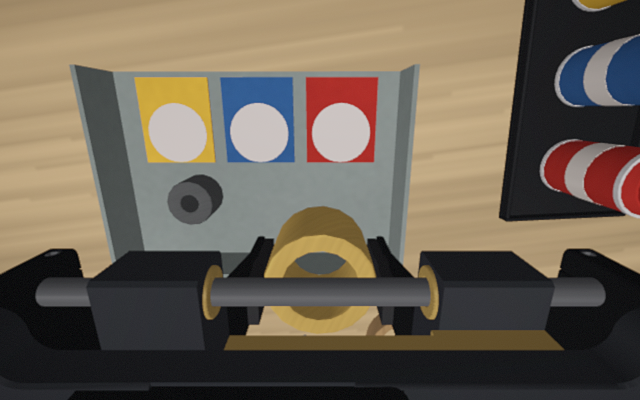

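The bush is held level at (320,270); the force reads -5.1 N, so about 0.5 kg. The collar is untouched at (195,198). Carrying it to the jig.

{"api": "carry_out", "payload": {"increments": "0 0 0 -0.03 0 0 0.045; 0 0 0 -0.08 0 0 0.045; 0 0 0 -0.135 0.001 0 0.045; 0 0 0 -0.19 0.001 0 0.045; 0 0 0 -0.245 0.002 0 0.045"}}

```text
time: 26.85
ee_pos: [0.5705, -0.1433, 0.1447]
eef_rot: [0.753, 0.658, -0.002, -0.001]
ft_force: [1.0, -1.3, -5.1]
width: 0.053
```

{"api": "carry_out", "payload": {"increments": "0 0 0 -0.05 0 0 0.045; 0 0 0 -0.09 0.001 0 0.045; 0 0 0 -0.11 0.001 0 0.045; 0 0 0 -0.115 0.001 0 0.045; 0 0 0 -0.115 0.001 0 0.045"}}

```text
time: 27.48
ee_pos: [0.5563, -0.2556, 0.1444]
eef_rot: [0.753, 0.658, -0.001, -0.002]
ft_force: [-0.1, 0.3, -5.3]
width: 0.0526
```

```bash
python3 - <<'E'
from h import *
delta([.549,-.319,.14],82.3)
m=r.camera_model("wrist");p,d=r.camera("wrist"); cv2.imwrite("pics/w8.png",p); W=cloud(d,m); z=W[...,2];x,y=W[...,0],W[...,1]
js=(y<-.2)&(y>-.45)&(x>.4)&(x<.65)&(z>.010)&(z<.02)
k,lab,st,ce=cv2.connectedComponentsWithStats(js.astype(np.uint8)); i=1+st[1:,4].argmax(); q=W[lab==i]; print(st[i],cv2.minAreaRect((q[:,:2]*1000).astype(np.float32)))
q=W[(y<-.25)&(y>-.4)&(x>.5)&(x<.6)&(z>.025)&(z<.052)]; print(len(q),q.min(0),q.max(0))
E
```

```text
t 27.48 pos [ 0.5563 -0.2556  0.1444] w 0.0526 F [-0.1  0.3 -5.3] | rot [-0.25  0.    0.06] shift [-0.0638  0.0013  0.0044] dist 0.064
[  190   132   129   120 12180] ((549.408203125, -318.3648986816406), (119.90983581542969, 120.03981018066406), 80.82270812988281)
370 [ 0.54056743 -0.32706709  0.02503147] [ 0.55832981 -0.30957816  0.04742402]
```

View pics/w8.png

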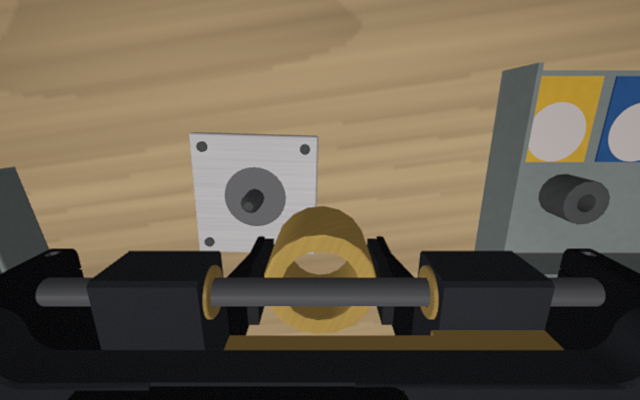

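Wrist depth puts the jig plate (120 × 120 mm, confirmed) and the post both at (0.5494, -0.3184). Moving over it.

{"api": "carry_out", "payload": {"increments": "0 0 0 -0.03 0 0 0.045; 0 0 0 -0.055 0.001 0 0.045; 0 0 0 -0.063 0.001 0.01 0.045; 0 0 0 -0.063 0.001 0.03 0.045; 0 0 0 -0.063 0.001 0.045 0.045"}}

```text
time: 28.15
ee_pos: [0.5486, -0.3161, 0.0975]
eef_rot: [0.752, 0.659, -0.001, -0.003]
ft_force: [-0.1, 0.4, -5.1]
width: 0.0526
```

```bash
python3 - <<'E'
from h import *
delta([.5494,-.3184,.0255],82.3)
p,d=r.camera("wrist"); cv2.imwrite("pics/w9.png",p)
E
```

```text
t 28.15 pos [ 0.5486 -0.3161  0.0975] w 0.0526 F [-0.1  0.4 -5.1] | rot [-0.33 -0.08  0.18] shift [-0.0023  0.0015  0.072 ] dist 0.072
```

View pics/w9.png

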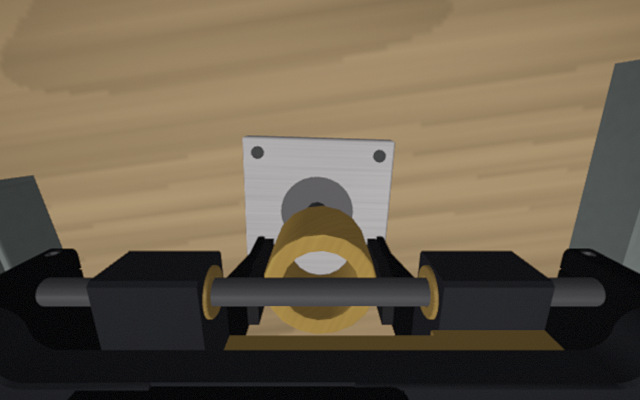

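{"api": "carry_out", "payload": {"increments": "0 0 0 -0.002 0.0015 0.005 0.045; -0.3 0 0 -0.002 0.0015 0.025 0.045; -0.3 0 0 -0.002 0.0015 0.047 0.045; -0.3 0 0 -0.002 0.0015 0.062 0.045; -0.3 0 0 -0.002 0.0015 0.068 0.045"}}

```text
time: 28.82
ee_pos: [0.548, -0.3175, 0.0264]
eef_rot: [0.752, 0.659, -0.0, -0.002]
ft_force: [0.4, -0.2, -4.8]
width: 0.0532
```

```bash
python3 - <<'E'
from h import *
delta([.5494,-.3184,.0255],82.3)
E
```

```text
t 28.82 pos [ 0.548  -0.3175  0.0264] w 0.0532 F [ 0.4 -0.2 -4.8] | rot [-0.23 -0.16  0.21] shift [-0.0008  0.0015  0.0009] dist 0.002
```

{"api": "carry_out", "payload": {"increments": "0 0 0 -0.0005 0.001 0.001 0.045; 0 0 0 -0.0005 0.001 0.001 0.045; 0 0 0 -0.0005 0.001 0.0015 0.045; 0 0 0 -0.0005 0.001 0.002 0.045; 0 0 0 -0.0005 0.001 0.002 0.045"}}

```text
time: 29.45
ee_pos: [0.5496, -0.3184, 0.0256]
eef_rot: [0.752, 0.659, -0.0, -0.002]
ft_force: [-3.4, 1.4, 5.9]
width: 0.0525
```

Contact, with the force reversed to +5.9 N, so the bush is on the plate. Releasing. Opening only to 0.07 keeps the fingers clear.

{"api": "carry_out", "payload": {"increments": "0 0 0 0 0 0 0.07; 0 0 0 0 0 0 0.07; 0 0 0 0 0 0 0.07; 0 0 0 0 0 0 0.07; 0 0 0 0 0 0 0.07"}}

```text
time: 30.08
ee_pos: [0.5496, -0.3184, 0.0256]
eef_rot: [0.752, 0.659, -0.0, -0.002]
ft_force: [-0.1, 0.0, -0.3]
width: 0.0697
```

{"api": "carry_out", "payload": {"increments": "0 0 0 0 0 -0.02 0.07; 0 0 0 0 0 -0.06 0.07; 0 0 0 0 0 -0.11 0.07; 0 0 0 0 0 -0.17 0.07; 0 0 0 0 0 -0.23 0.07"}}

```text
time: 30.7
ee_pos: [0.55, -0.3184, 0.2592]
eef_rot: [0.752, 0.66, 0.0, -0.001]
ft_force: [0.4, 0.1, 0.3]
width: 0.0703
```

```bash
python3 - <<'E'
from h import *
delta([.449,.3596,.25],82.3)
m=r.camera_model("wrist");p,d=r.camera("wrist"); cv2.imwrite("pics/w10.png",p); W=cloud(d,m); z=W[...,2];x,y=W[...,0],W[...,1]
q=W[(abs(y+.318)<.06)&(abs(x-.549)<.06)&(z>.053)&(z<.07)]; print(len(q),np.round(encl(q[:,:2]),4),np.percentile(q[:,2],[5,50,95]).round(4))
E
```

```text
t 30.7 pos [ 0.55   -0.3184  0.2592] w 0.0703 F [0.4 0.1 0.3] | rot [-0.08 -0.1   0.24] shift [ 0.6592 -0.1882  0.0105] dist 0.686
921 [ 0.5495 -0.3176  0.027 ] [0.0569 0.0608 0.0621]
```

View pics/w10.png

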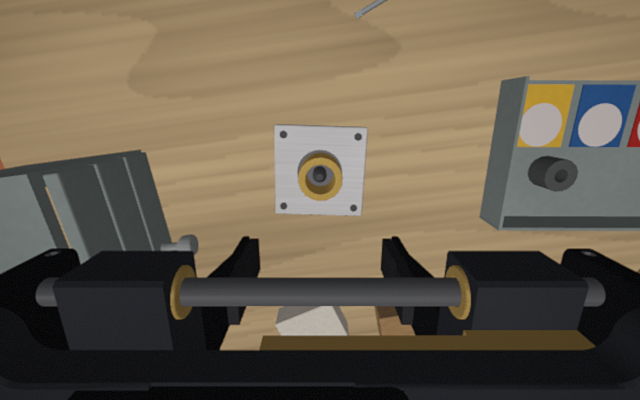

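The bush sits flat over the post at (320,176). Its top is at 0.061 m against the expected 0.060, and it is 1 mm off-centre. Step 2 is done, so back for the yellow can.

{"api": "carry_out", "payload": {"increments": "0 0 0 0.03 -0.009 0 0.062; 0 0 0 0.085 -0.024 0 0.062; 0 0 0 0.14 -0.04 0 0.062; 0 0 0 0.195 -0.056 0 0.062; 0 0 0 0.25 -0.072 0 0.062"}}

```text
time: 31.38
ee_pos: [0.5132, -0.0596, 0.268]
eef_rot: [0.752, 0.66, 0.002, 0.005]
ft_force: [0.9, -0.4, 0.9]
width: 0.0621
```

{"api": "carry_out", "payload": {"increments": "0 0 0 0.055 -0.016 0 0.062; 0 0 0 0.11 -0.032 0 0.062; 0 0 0 0.165 -0.047 0 0.062; 0 0 0 0.22 -0.063 0 0.062; 0 0 0 0.275 -0.078 0 0.062"}}

```text
time: 32.0
ee_pos: [0.4709, 0.225, 0.2676]
eef_rot: [0.752, 0.66, 0.003, 0.006]
ft_force: [0.4, -0.5, -0.5]
width: 0.0623
```

```bash
python3 - <<'E'
from h import *
delta([.449,.3596,.25],82.3)
E
```

```text
t 32.0 pos [0.4709 0.225  0.2676] w 0.0623 F [ 0.4 -0.5 -0.5] | rot [0.68 0.2  0.24] shift [ 0.1307 -0.0394  0.0167] dist 0.138
```

{"api": "carry_out", "payload": {"increments": "0.3 0 0 0.05 -0.015 0 0.062; 0.6 0.2 0.2 0.1 -0.03 0.004 0.062; 0.6 0.2 0.2 0.125 -0.038 0.01 0.062; 0.6 0.2 0.2 0.13 -0.039 0.02 0.062; 0.6 0.2 0.2 0.13 -0.039 0.04 0.062"}}

```text
time: 32.62
ee_pos: [0.4501, 0.3585, 0.2267]
eef_rot: [0.753, 0.658, 0.001, 0.001]
ft_force: [1.3, 0.2, -0.3]
width: 0.0619
```

```bash
python3 - <<'E'
from h import *
delta([.449,.3596,.101],82.3)
m=r.camera_model("wrist");p,d=r.camera("wrist"); cv2.imwrite("pics/w11.png",p); W=cloud(d,m); z=W[...,2]
k,lab,st,ce=cv2.connectedComponentsWithStats(((z>.127)&(z<.144)).astype(np.uint8))
for i in range(1,k):
    if st[i,4]>100:
        q=W[lab==i]; print(ce[i].round(),st[i].tolist(),q.mean(0).round(4),np.round(encl(q[:,:2]),4),p[lab==i].mean(0).round())
E
```

```text
t 32.62 pos [0.4501 0.3585 0.2267] w 0.0619 F [ 1.3  0.2 -0.3] | rot [ 0.16 -0.04  0.03] shift [ 0.0008 -0.0016  0.1257] dist 0.126
[320. 203.] [299, 182, 43, 43, 1453] [0.4481 0.3591 0.1348] [0.4492 0.3588 0.019 ] [ 69. 179. 199.]
[572. 224.] [537, 202, 103, 65, 1378] [0.4963 0.5755 0.1355] [0.5079 0.5952 0.0477] [73. 71. 72.]
[326. 271.] [308, 263, 38, 14, 394] [0.5141 0.3558 0.1334] [0.5212 0.3555 0.0176] [150.  78.  37.]
```

View pics/w11.png

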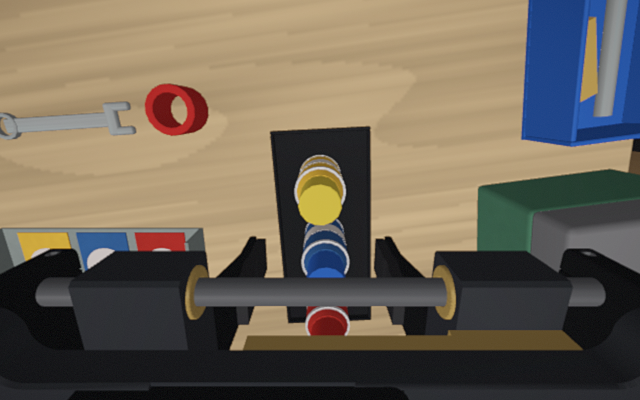

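The yellow cap is at (320,205), centred between the fingers. Its measured centre is (0.4492, 0.3588). Descending and gripping.

{"api": "carry_out", "payload": {"increments": "0 0 0 0 -0.001 0.03 0.062; 0 0 0 0 -0.001 0.075 0.062; 0 0 0 0 -0.001 0.11 0.062; 0 0 0 0 -0.001 0.123 0.062; 0 0 0 0 -0.001 0.125 0.062"}}

```text
time: 33.3
ee_pos: [0.4491, 0.3557, 0.0983]
eef_rot: [0.754, 0.657, -0.001, 0.001]
ft_force: [0.0, -0.2, -0.5]
width: 0.0621
```

{"api": "carry_out", "payload": {"increments": "0 0 0 0 0 0 0.03; 0 0 0 0 0 0 0.03; 0 0 0 0 0 0 0.03; 0 0 0 0 0 0 0.03; 0 0 0 0 0 0 0.03", "squeeze": 30}}

```text
time: 33.92
ee_pos: [0.4493, 0.3561, 0.0989]
eef_rot: [0.754, 0.657, -0.001, 0.001]
ft_force: [-0.0, 1.0, 5.1]
width: 0.0375
```

{"api": "carry_out", "payload": {"increments": "0 0 0 0 0 -0.02 0.03; 0 0 0 0 0 -0.06 0.03; 0 0 0 0 0 -0.11 0.03; 0 0 0 0 0 -0.14 0.03; 0 0 0 0 0 -0.15 0.03"}}

```text
time: 34.55
ee_pos: [0.4493, 0.357, 0.2512]
eef_rot: [0.753, 0.657, 0.001, 0.001]
ft_force: [-1.1, 0.4, -2.8]
width: 0.0373
```

```bash
python3 - <<'E'
from h import *
delta([.527,-.0256,.25],82.3)
E
```

```text
t 34.55 pos [0.4493 0.357  0.2512] w 0.0373 F [-1.1  0.4 -2.8] | rot [ 0.15  0.05 -0.08] shift [-0.3686  0.1287  0.0018] dist 0.39
```

{"api": "carry_out", "payload": {"increments": "0 0 0 -0.03 0.01 0 0.03; 0 0 0 -0.08 0.028 0 0.03; 0 0 0 -0.135 0.047 0 0.03; 0 0 0 -0.19 0.066 0 0.03; 0 0 0 -0.24 0.084 0 0.03"}}

```text
time: 35.17
ee_pos: [0.4997, 0.1052, 0.2508]
eef_rot: [0.754, 0.657, -0.0, 0.001]
ft_force: [0.6, 0.2, -1.6]
width: 0.0372
```

```bash
python3 - <<'E'
from h import *
delta([.527,-.0256,.25],82.3)
E
```

```text
t 35.17 pos [0.4997 0.1052 0.2508] w 0.0372 F [ 0.6  0.2 -1.6] | rot [ 0.08  0.1  -0.14] shift [-0.1259  0.0449  0.0011] dist 0.134
```

{"api": "carry_out", "payload": {"increments": "0 0 0 -0.05 0.018 0 0.03; 0 0 0 -0.095 0.034 0 0.03; 0 0 0 -0.12 0.043 0 0.03; 0 0 0 -0.126 0.045 0.01 0.03; 0 0 0 -0.126 0.045 0.03 0.03"}}

```text
time: 35.8
ee_pos: [0.5269, -0.0254, 0.2202]
eef_rot: [0.754, 0.657, -0.0, 0.001]
ft_force: [0.7, 0.3, -3.2]
width: 0.0376
```

```bash
python3 - <<'E'
from h import *
delta([.527,-.0256,.101],82.3)
E
```

```text
t 35.8 pos [ 0.5269 -0.0254  0.2202] w 0.0376 F [ 0.7  0.3 -3.2] | rot [ 0.06  0.08 -0.13] shift [-1.000e-04  0.000e+00  1.192e-01] dist 0.119
```

{"api": "carry_out", "payload": {"increments": "0 0 0 0 0 0.03 0.03; 0 0 0 0 0 0.07 0.03; 0 0 0 0 0 0.102 0.03; 0 0 0 0 0 0.115 0.03; 0 0 0 0 0 0.117 0.03"}}

```text
time: 36.42
ee_pos: [0.5265, -0.0247, 0.1028]
eef_rot: [0.753, 0.658, -0.0, 0.0]
ft_force: [-0.2, 0.6, -1.9]
width: 0.0375
```

{"api": "carry_out", "payload": {"increments": "0 0 0 0 0 0.001 0.03; 0 0 0 0 0 0.001 0.03; 0 0 0 0 0 0.0015 0.03; 0 0 0 0 0 0.0015 0.03; 0 0 0 0 0 0.0015 0.03"}}

```text
time: 37.05
ee_pos: [0.5266, -0.0247, 0.1014]
eef_rot: [0.753, 0.658, -0.0, 0.0]
ft_force: [0.9, -0.8, -3.1]
width: 0.0374
```

{"api": "carry_out", "payload": {"increments": "0 0 0 0 0 0.001 0.03; 0 0 0 0 0 0.001 0.03; 0 0 0 0 0 0.0015 0.03; 0 0 0 0 0 0.0015 0.03; 0 0 0 0 0 0.0015 0.03"}}

```text
time: 37.67
ee_pos: [0.5272, -0.0246, 0.1008]
eef_rot: [0.753, 0.658, 0.0, 0.001]
ft_force: [-1.0, 0.6, 8.1]
width: 0.0377
```

{"api": "carry_out", "payload": {"increments": "0 0 0 0 0 0 0.062; 0 0 0 0 0 0 0.062; 0 0 0 0 0 0 0.062; 0 0 0 0 0 0 0.062; 0 0 0 0 0 -0.005 0.062"}}

```text
time: 38.3
ee_pos: [0.527, -0.0246, 0.1057]
eef_rot: [0.753, 0.658, -0.0, 0.001]
ft_force: [0.8, 0.6, -0.0]
width: 0.0616
```

{"api": "carry_out", "payload": {"increments": "0 0 0 0 0 -0.02 0.062; 0 0 0 0 0 -0.06 0.062; 0 0 0 0 0 -0.11 0.062; 0 0 0 0 0 -0.15 0.062; 0 0 0 0 0 -0.155 0.062"}}

```text
time: 38.92
ee_pos: [0.5282, -0.0238, 0.2647]
eef_rot: [0.753, 0.658, 0.002, 0.003]
ft_force: [0.3, -0.4, -0.9]
width: 0.0615
```

```bash
python3 - <<'E'
from h import *
delta([.528,.3542,.26],82.3)
E
```

```text
t 38.92 pos [ 0.5282 -0.0238  0.2647] w 0.0615 F [ 0.3 -0.4 -0.9] | rot [ 0.35  0.08 -0.04] shift [ 0.3746 -0.0511  0.0039] dist 0.378
```

{"api": "carry_out", "payload": {"increments": "0 0 0 0.04 -0.005 0 0.062; 0 0 0 0.1 -0.014 0 0.062; 0 0 0 0.16 -0.022 0 0.062; 0 0 0 0.22 -0.03 0 0.062; 0 0 0 0.28 -0.038 0 0.062"}}

```text
time: 39.55
ee_pos: [0.528, 0.2602, 0.2641]
eef_rot: [0.753, 0.658, 0.001, 0.003]
ft_force: [-0.0, -0.6, 0.9]
width: 0.0617
```

```bash
python3 - <<'E'
from h import *
delta([.528,.3542,.26],82.3)
E
```

```text
t 39.55 pos [0.528  0.2602 0.2641] w 0.0617 F [-0.  -0.6  0.9] | rot [ 0.34  0.1  -0.08] shift [ 0.0931 -0.0127  0.0039] dist 0.094
```

{"api": "carry_out", "payload": {"increments": "0 0 0 0.045 -0.006 0 0.062; 0.3 0 0 0.08 -0.011 0 0.062; 0.3 0 0 0.093 -0.013 0.01 0.062; 0.3 0 0 0.093 -0.013 0.03 0.062; 0.3 0 0 0.093 -0.013 0.045 0.062"}}

```text
time: 40.17
ee_pos: [0.5284, 0.3518, 0.2168]
eef_rot: [0.754, 0.657, -0.001, 0.001]
ft_force: [0.1, -0.0, -0.2]
width: 0.0617
```

```bash
cat > look.py <<'E'
from h import *
import sys
a=[float(v) for v in sys.argv[2:5]]
delta(a,82.3)
m=r.camera_model("wrist");p,d=r.camera("wrist"); cv2.imwrite(f"pics/{sys.argv[1]}.png",p); W=cloud(d,m); z=W[...,2]
k,lab,st,ce=cv2.connectedComponentsWithStats(((z>.127)&(z<.144)).astype(np.uint8))
for i in range(1,k):
    if st[i,4]>100:
        q=W[lab==i]; print(ce[i].round(),st[i].tolist(),q.mean(0).round(4),np.round(encl(q[:,:2]),4),p[lab==i].mean(0).round())
E
python3 look.py w12 .528 .3542 .0995
```

```text
t 40.17 pos [0.5284 0.3518 0.2168] w 0.0617 F [ 0.1 -0.  -0.2] | rot [ 0.01  0.21 -0.19] shift [ 0.0028 -0.0008  0.1173] dist 0.117
[571. 184.] [552, 114, 88, 158, 2445] [0.5363 0.5556 0.1354] [0.5509 0.5808 0.0697] [93. 91. 91.]
[323. 207.] [301, 185, 45, 44, 1550] [0.5265 0.3542 0.1348] [0.5277 0.3542 0.0189] [185. 101.  50.]
[326. 274.] [312, 271, 28, 6, 122] [0.5912 0.3483 0.1312] [0.5944 0.3476 0.0124] [ 25.  27. 120.]
```

View pics/w12.png

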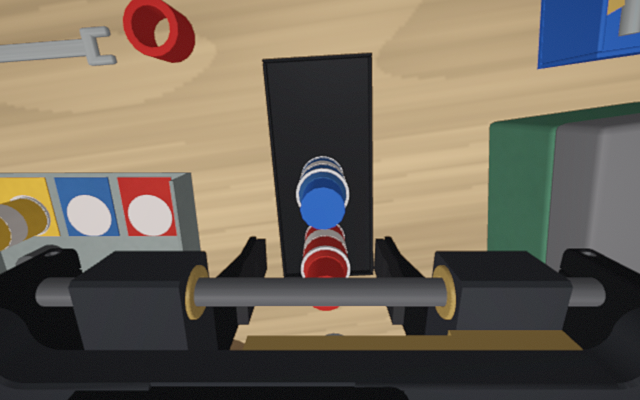

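The blue cap is at (323,207) and measures (0.5277, 0.3542). The yellow can is upright on its pad at (25,222). Correcting by 2.5 mm and descending.

{"api": "carry_out", "payload": {"increments": "0 0 0 0.0025 -0.001 0.03 0.062; 0 0 0 0.0025 -0.001 0.075 0.062; 0 0 0 0.0025 -0.001 0.105 0.062; 0 0 0 0.0025 -0.001 0.115 0.062; 0 0 0 0.0025 -0.001 0.117 0.062"}}

```text
time: 40.85
ee_pos: [0.5276, 0.3526, 0.0983]
eef_rot: [0.755, 0.656, -0.002, 0.001]
ft_force: [0.7, -0.4, 0.6]
width: 0.0619
```

{"api": "carry_out", "payload": {"increments": "0 0 0 0 0 0 0.03; 0 0 0 0 0 0 0.03; 0 0 0 0 0 0 0.03; 0 0 0 0 0 0 0.03; 0 0 0 0 0 0 0.03", "squeeze": 30}}

```text
time: 41.48
ee_pos: [0.5278, 0.353, 0.0989]
eef_rot: [0.754, 0.656, -0.002, 0.001]
ft_force: [-0.4, 0.6, 3.7]
width: 0.0369
```

{"api": "carry_out", "payload": {"increments": "0 0 0 0 0 -0.02 0.03; 0 0 0 0 0 -0.06 0.03; 0 0 0 0 0 -0.11 0.03; 0 0 0 0 0 -0.14 0.03; 0 0 0 0 0 -0.15 0.03"}}

```text
time: 42.1
ee_pos: [0.5281, 0.3542, 0.2514]
eef_rot: [0.754, 0.656, -0.001, 0.001]
ft_force: [-0.1, 1.0, -3.3]
width: 0.0376
```

```bash
python3 - <<'E'
from h import *
delta([.5377,.0517,.25],82.3)
E
```

```text
t 42.1 pos [0.5281 0.3542 0.2514] w 0.0376 F [-0.1  1.  -3.3] | rot [ 0.08  0.16 -0.25] shift [-0.2983  0.0513  0.0022] dist 0.303
```

{"api": "carry_out", "payload": {"increments": "0 0 0 -0.03 0.005 0 0.03; 0 0 0 -0.08 0.014 0 0.03; 0 0 0 -0.135 0.023 0 0.03; 0 0 0 -0.19 0.033 0 0.03; 0 0 0 -0.24 0.041 0 0.03"}}

```text
time: 42.72
ee_pos: [0.5349, 0.1082, 0.2511]
eef_rot: [0.755, 0.656, -0.001, 0.001]
ft_force: [1.0, -0.8, -2.9]
width: 0.0377
```

```bash
python3 - <<'E'
from h import *
delta([.5377,.0517,.25],82.3)
E
```

```text
t 42.73 pos [0.5349 0.1082 0.2511] w 0.0377 F [ 1.  -0.8 -2.9] | rot [-0.01  0.22 -0.3 ] shift [-0.0556  0.0106  0.0013] dist 0.057
```

{"api": "carry_out", "payload": {"increments": "0 0 0 -0.03 0.006 0 0.03; 0 0 0 -0.05 0.01 0 0.03; 0 0.2 -0.3 -0.056 0.011 0 0.03; 0 0.2 -0.3 -0.056 0.011 0.015 0.03; 0 0.2 -0.3 -0.056 0.011 0.04 0.03"}}

```text
time: 43.35
ee_pos: [0.5379, 0.0525, 0.2104]
eef_rot: [0.752, 0.659, 0.0, 0.0]
ft_force: [0.6, -0.2, -3.0]
width: 0.0374
```

```bash
python3 look.py w13 .5377 .0517 .101
```

```text
t 43.35 pos [0.5379 0.0525 0.2104] w 0.0374 F [ 0.6 -0.2 -3. ] | rot [ 0.02 -0.01  0.09] shift [-9.000e-04 -1.000e-04  1.094e-01] dist 0.109
[322. 187.] [293, 180, 59, 24, 242] [0.5173 0.0571 0.1355] [0.5295 0.0558 0.0234] [83. 55. 36.]
[228. 209.] [204, 185, 49, 48, 1751] [ 0.5253 -0.0206  0.1364] [ 0.5265 -0.0217  0.0189] [ 62. 167. 186.]
```

View pics/w13.png

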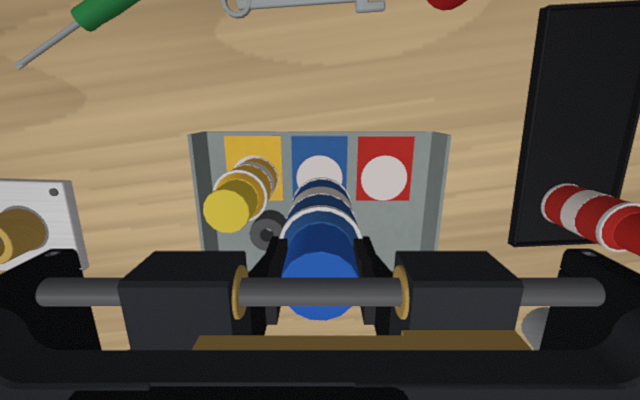

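The yellow can stands about 4 mm from its disc centre, which is within the limit. The blue can is held over its disc at (320,170). Lowering.

{"api": "carry_out", "payload": {"increments": "0 0 0 -0.001 0 0.03 0.03; 0 0 0 -0.001 0 0.065 0.03; 0 0 0 -0.001 0 0.095 0.03; 0 0 0 -0.001 0 0.106 0.03; 0 0 0 -0.001 0 0.108 0.03"}}

```text
time: 44.02
ee_pos: [0.536, 0.0529, 0.1]
eef_rot: [0.752, 0.659, -0.001, -0.001]
ft_force: [-5.4, -0.3, 19.2]
width: 0.0376
```

{"api": "carry_out", "payload": {"increments": "0 0 0 0 0 0.001 0.03; 0 0 0 0 0 0.001 0.03; 0 0 0 0 0 0.0015 0.03; 0 0 0 0 0 0.0015 0.03; 0 0 0 0 0 0.0015 0.03"}}

```text
time: 44.65
ee_pos: [0.5367, 0.0538, 0.0999]
eef_rot: [0.752, 0.66, -0.0, -0.001]
ft_force: [-2.7, -0.1, 9.9]
width: 0.0371
```

It is seated, with 10 N of contact. Releasing.

{"api": "carry_out", "payload": {"increments": "0 0 0 0 0 0 0.062; 0 0 0 0 0 0 0.062; 0 0 0 0 0 0 0.062; 0 0 0 0 0 0 0.062; 0 0 0 0 0 -0.005 0.062"}}

```text
time: 45.28
ee_pos: [0.5365, 0.0538, 0.1048]
eef_rot: [0.752, 0.66, -0.0, -0.001]
ft_force: [-0.4, 0.2, 0.0]
width: 0.0615
```

{"api": "carry_out", "payload": {"increments": "0 0 0 0 0 -0.02 0.062; 0 0 0 0 0 -0.06 0.062; 0 0 0 0 0 -0.11 0.062; 0 0 0 0 0 -0.15 0.062; 0 0 0 0 0 -0.155 0.062"}}

```text
time: 45.9
ee_pos: [0.538, 0.0544, 0.2638]
eef_rot: [0.751, 0.66, 0.002, 0.0]
ft_force: [-0.1, 0.2, -0.3]
width: 0.0619
```

```bash
python3 look.py w14 .608 .346 .26
```

```text
t 45.9 pos [0.538  0.0544 0.2638] w 0.0619 F [-0.1  0.2 -0.3] | rot [ 0.16 -0.09  0.28] shift [0.2982 0.0317 0.0044] dist 0.3
[319. 190.] [300, 171, 39, 39, 1170] [0.5332 0.0547 0.1367] [0.5346 0.0544 0.0191] [168.  90.  44.]
[241. 192.] [222, 173, 40, 39, 1203] [ 0.5255 -0.0206  0.1365] [ 0.5266 -0.0216  0.019 ] [ 64. 170. 190.]
[612. 223.] [590, 205, 44, 37, 1223] [0.6065 0.3431 0.1341] [0.6074 0.3467 0.0204] [ 34.  39. 156.]
```

The blue can stands at (0.5346, 0.0544), 4 mm from its disc. Now the red one.

{"api": "carry_out", "payload": {"increments": "0 0 0 0.03 0.003 0 0.062; 0 0 0 0.085 0.009 0 0.062; 0 0 0 0.14 0.015 0 0.062; 0 0 0 0.195 0.021 0 0.062; 0 0 0 0.245 0.026 0 0.062"}}

```text
time: 46.58
ee_pos: [0.5949, 0.2953, 0.2617]
eef_rot: [0.751, 0.66, -0.0, -0.0]
ft_force: [0.6, -0.6, 0.9]
width: 0.0619
```

```bash
python3 - <<'E'
from h import *
delta([.608,.3465,.26],82.3)
E
```

```text
t 46.58 pos [0.5949 0.2953 0.2617] w 0.0619 F [ 0.6 -0.6  0.9] | rot [-0.02 -0.02  0.29] shift [0.0525 0.0064 0.0017] dist 0.053
```

{"api": "carry_out", "payload": {"increments": "0 0 0 0.03 0.004 0 0.062; 0 0 0.3 0.048 0.006 0 0.062; 0 0 0.3 0.0525 0.0065 0.01 0.062; 0 0 0.3 0.0525 0.0065 0.03 0.062; 0 0 0.3 0.0525 0.0065 0.04 0.062"}}

```text
time: 47.2
ee_pos: [0.6081, 0.3446, 0.2193]
eef_rot: [0.753, 0.658, -0.001, -0.0]
ft_force: [-0.3, -0.1, 0.7]
width: 0.0616
```

```bash
python3 look.py w15 .608 .3465 .0995
```

```text
t 47.2 pos [0.6081 0.3446 0.2193] w 0.0616 F [-0.3 -0.1  0.7] | rot [-0.1   0.11 -0.08] shift [ 2.100e-03 -1.000e-04  1.198e-01] dist 0.12
[580. 127.] [558, 4, 51, 266, 4248] [0.5723 0.5531 0.1357] [0.592  0.5567 0.1051] [92. 90. 91.]
[322. 207.] [300, 185, 44, 45, 1527] [0.6072 0.3463 0.1347] [0.6083 0.3461 0.0189] [ 42.  47. 181.]
```

{"api": "carry_out", "payload": {"increments": "0 0 0 0.002 0 0.03 0.062; 0 0 0 0.002 0 0.075 0.062; 0 0 0 0.002 0 0.107 0.062; 0 0 0 0.002 0 0.117 0.062; 0 0 0 0.002 0 0.119 0.062"}}

```text
time: 47.88
ee_pos: [0.6082, 0.3459, 0.1]
eef_rot: [0.754, 0.657, -0.002, -0.0]
ft_force: [-0.3, 0.3, 0.3]
width: 0.0619
```

{"api": "carry_out", "payload": {"increments": "0 0 0 0 0 0 0.03; 0 0 0 0 0 0 0.03; 0 0 0 0 0 0 0.03; 0 0 0 0 0 0 0.03; 0 0 0 0 0 0 0.03", "squeeze": 30}}

```text
time: 48.5
ee_pos: [0.6084, 0.3459, 0.1005]
eef_rot: [0.754, 0.657, -0.001, 0.0]
ft_force: [-0.8, -1.6, 4.9]
width: 0.0372
```

{"api": "carry_out", "payload": {"increments": "0 0 0 0 0 -0.02 0.03; 0 0 0 0 0 -0.06 0.03; 0 0 0 0 0 -0.11 0.03; 0 0 0 0 0 -0.14 0.03; 0 0 0 0 0 -0.15 0.03"}}

```text
time: 49.12
ee_pos: [0.6088, 0.347, 0.2533]
eef_rot: [0.754, 0.657, 0.0, 0.0]
ft_force: [0.3, 0.5, -2.6]
width: 0.0372
```

```bash
python3 - <<'E'
from h import *
delta([.548,.1288,.25],82.3)
E
```

```text
t 49.12 pos [0.6088 0.347  0.2533] w 0.0372 F [ 0.3  0.5 -2.6] | rot [ 0.02 -0.02 -0.11] shift [-0.2244 -0.0306  0.0032] dist 0.227
```

{"api": "carry_out", "payload": {"increments": "0 0 0 -0.04 -0.005 0 0.03; 0 0 0 -0.095 -0.013 0 0.03; 0 0 0 -0.15 -0.02 0 0.03; 0 0 0 -0.2 -0.027 0 0.03; 0 0 0 -0.224 -0.031 0 0.03"}}

```text
time: 49.75
ee_pos: [0.5469, 0.1255, 0.2521]
eef_rot: [0.755, 0.656, -0.001, 0.0]
ft_force: [0.2, -0.0, -2.7]
width: 0.0371
```

```bash
python3 - <<'E'
from h import *
delta([.548,.1288,.1025],82.3)
E
```

```text
t 49.75 pos [0.5469 0.1255 0.2521] w 0.0371 F [ 0.2 -0.  -2.7] | rot [-0.06  0.11 -0.32] shift [0.0037 0.0008 0.1496] dist 0.15
```

{"api": "carry_out", "payload": {"increments": "0 0 0 0.0035 0.001 0.01 0.03; 0 0 -0.3 0.0035 0.001 0.04 0.03; 0 0 -0.3 0.0035 0.001 0.08 0.03; 0 0 -0.3 0.0035 0.001 0.11 0.03; 0 0 -0.3 0.0035 0.001 0.115 0.03"}}

```text
time: 50.38
ee_pos: [0.5466, 0.1294, 0.1346]
eef_rot: [0.752, 0.659, -0.003, -0.001]
ft_force: [-0.1, 0.4, -2.1]
width: 0.037
```

```bash
python3 look.py w16 .548 .1288 .1025
```

```text
t 50.38 pos [0.5466 0.1294 0.1346] w 0.037 F [-0.1  0.4 -2.1] | rot [-0.31  0.14  0.09] shift [-0.0004  0.0017  0.0321] dist 0.032
[321. 230.] [270, 213, 102, 40, 1270] [0.5326 0.1319 0.1344] [0.5355 0.1313 0.0276] [ 32.  35. 119.]
[190. 236.] [155, 215, 71, 36, 1970] [0.5257 0.0581 0.1358] [0.534  0.0548 0.019 ] [168.  92.  46.]
[ 61. 241.] [21, 218, 79, 58, 2281] [ 0.5198 -0.016   0.1351] [ 0.5263 -0.0215  0.0194] [ 61. 160. 179.]
```

View pics/w16.png

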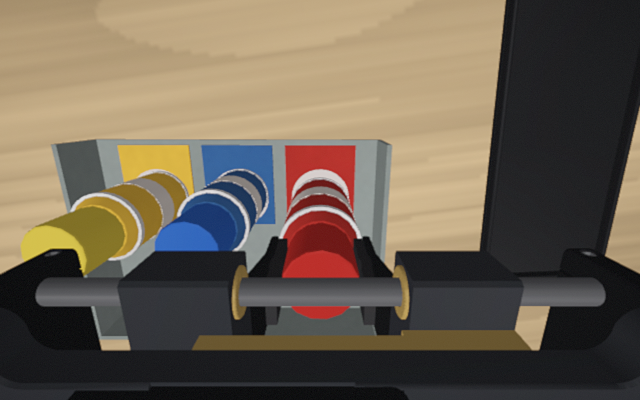

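The red can hangs upright over its disc at (320,200), and the blue and yellow cans stand upright beside it. Lowering.

{"api": "carry_out", "payload": {"increments": "0 0 0 0 0.001 0.01 0.03; -0.3 0 0 0 0.0015 0.022 0.03; -0.3 0 0 0 0.0015 0.029 0.03; -0.3 0 0 0 0.0015 0.0305 0.03; -0.3 0 0 0 0.0015 0.031 0.03"}}

```text
time: 51.05
ee_pos: [0.5487, 0.1293, 0.1047]
eef_rot: [0.753, 0.658, -0.0, 0.001]
ft_force: [0.5, -0.3, -2.2]
width: 0.0372
```

{"api": "carry_out", "payload": {"increments": "0 0 0 0 0 0.001 0.03; 0 0 0 0 0 0.001 0.03; 0 0 0 0 0 0.001 0.03; 0 0 0 0 0 0.001 0.03; 0 0 0 0 0 0.001 0.03"}}

```text
time: 51.68
ee_pos: [0.5488, 0.1294, 0.1038]
eef_rot: [0.753, 0.659, -0.0, 0.001]
ft_force: [0.4, 0.4, -2.5]
width: 0.0372
```

{"api": "carry_out", "payload": {"increments": "0 0 0 0 0 0.001 0.03; 0 0 0 0 0 0.001 0.03; 0 0 0 0 0 0.0015 0.03; 0 0 0 0 0 0.0015 0.03; 0 0 0 0 0 0.0015 0.03"}}

```text
time: 52.3
ee_pos: [0.549, 0.1293, 0.1025]
eef_rot: [0.753, 0.658, 0.0, 0.001]
ft_force: [-1.3, -1.0, 1.8]
width: 0.0374
```

Contact. Releasing and retreating straight up.

{"api": "carry_out", "payload": {"increments": "0 0 0 0 0 0 0.062; 0 0 0 0 0 0 0.062; 0 0 0 0 0 0 0.062; 0 0 0 0 0 0 0.062; 0 0 0 0 0 -0.005 0.062"}}

```text
time: 52.92
ee_pos: [0.5487, 0.1293, 0.1074]
eef_rot: [0.753, 0.658, -0.0, 0.001]
ft_force: [0.6, 0.3, -0.3]
width: 0.0616
```

{"api": "carry_out", "payload": {"increments": "0 0 0 0 0 -0.02 0.062; 0 0 0 0 0 -0.06 0.062; 0 0 0 0 0 -0.11 0.062; 0 0 0 0 0 -0.15 0.062; 0 0 0 0 0 -0.2 0.062"}}

```text
time: 53.55
ee_pos: [0.5479, 0.1298, 0.31]
eef_rot: [0.752, 0.659, -0.0, 0.001]
ft_force: [1.1, -0.3, -1.2]
width: 0.0621
```

{"api": "carry_out", "payload": {"increments": "0 0 0 0 0.02 -0.02 0.062; 0 0 0 0 0.04 -0.03 0.062; 0 0 0 0 0.05 -0.03 0.062; 0 0 0 0 0.05 -0.03 0.062; 0 0 0 0 0.05 -0.03 0.062"}}

```text
time: 54.18
ee_pos: [0.5967, 0.1237, 0.34]
eef_rot: [0.752, 0.659, -0.0, 0.001]
ft_force: [0.4, 0.7, -0.2]
width: 0.0619
```

```bash
python3 look.py w17 .548 .1288 .3; python3 - <<'E'
from h import *
p,d=r.camera("scene"); cv2.imwrite("pics/s17.png",p); W=cloud(d,r.camera_model("scene"));z=W[...,2]
for lo,hi in ((.125,.146),(.053,.07),(.034,.043)):
  k,lab,st,ce=cv2.connectedComponentsWithStats(((z>lo)&(z<hi)&(W[...,0]<.7)&(W[...,0]>.4)&(abs(W[...,1])<.4)).astype(np.uint8))
  for i in range(1,k):
    if st[i,4]>60:
        q=W[lab==i]; print("s",ce[i].round(),st[i].tolist(),q.mean(0).round(4),np.round(encl(q[:,:2]),4),p[lab==i].mean(0).round())
E
```

```text
t 54.17 pos [0.5967 0.1237 0.34  ] w 0.0619 F [ 0.4  0.7 -0.2] | rot [0.08 0.12 0.15] shift [-0.0012 -0.049   0.0399] dist 0.063
[255. 133.] [239, 117, 33, 33, 861] [0.5342 0.0556 0.1367] [0.5346 0.0548 0.0188] [172.  93.  46.]
[190. 135.] [173, 119, 35, 33, 901] [ 0.5265 -0.0201  0.1365] [ 0.5268 -0.0216  0.019 ] [ 66. 173. 193.]
[320. 137.] [304, 121, 32, 33, 825] [0.5487 0.1297 0.1369] [0.5491 0.1298 0.0189] [ 42.  46. 175.]
s [301. 169.] [293, 162, 17, 16, 205] [ 0.5296 -0.0196  0.1349] [ 0.5272 -0.022   0.0209] [ 32. 113. 133.]
s [319. 191.] [311, 184, 17, 16, 214] [0.5371 0.0568 0.1353] [0.5362 0.0545 0.0192] [105.  56.  38.]
s [336. 216.] [327, 208, 18, 18, 240] [0.5516 0.1314 0.1351] [0.5495 0.1296 0.0203] [ 26.  34. 112.]
s [228. 124.] [219, 117, 20, 17, 178] [ 0.5512 -0.3155  0.0587] [ 0.5521 -0.3173  0.0289] [ 47.  93. 117.]
s [302. 193.] [293, 188, 19, 9, 68] [ 0.5399 -0.0062  0.0611] [ 0.5347 -0.0135  0.0221] [45. 77. 95.]
s [318. 215.] [309, 208, 19, 11, 70] [0.5507 0.0667 0.0613] [0.5431 0.0584 0.0231] [61. 53. 51.]
s [336. 240.] [325, 233, 22, 11, 78] [0.5613 0.1443 0.0618] [0.552  0.1332 0.0246] [40. 47. 81.]
s [268. 188.] [248, 177, 44, 22, 101] [ 0.585  -0.0873  0.0384] [ 0.5817 -0.0858  0.062 ] [51. 58. 58.]
s [284. 207.] [276, 200, 17, 16, 173] [ 0.5904 -0.0153  0.039 ] [ 0.5897 -0.0166  0.0221] [49. 53. 55.]
s [328. 266.] [291, 244, 78, 41, 140] [0.6093 0.1755 0.0384] [0.5925 0.1636 0.093 ] [50. 57. 57.]
```

View pics/w17.png

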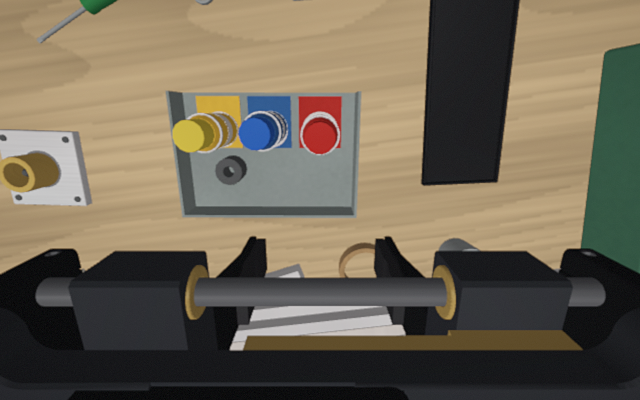

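View pics/s17.png

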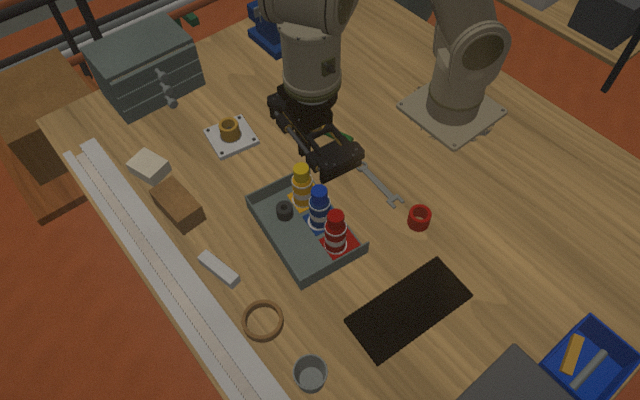

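The wrist view shows all three cans upright on their own pads: yellow (192,135), blue (255,132), red (320,137). The bush is on the jig at (22,172) and the collar is unmoved at (231,170). The arm is clear and still, so I'm handing in.

```bash
python3 -c "
from bench import r
s=r.read_state(); print(s['time'],abs(s['joint_vel']).max())
print(r.close_job())"
```

```text
54.275 0.004873965418729894
the job is handed in; nothing more can be done
None
```

The job is done and handed in at 54 s of the 144 s allowed; no verdict was reported. All three cans went upright into the tray, the bush then went onto the jig over its post, and each can went back to the pad of its own colour.

**Last checks, from the wrist and scene cameras:**

| Item | Measured | Limit |
|---|---|---|
| Red can off its disc centre | about 1 mm | 14 mm |
| Yellow can off its disc centre | about 4 mm | 14 mm |
| Blue can off its disc centre | about 4.5 mm | 14 mm |
| Bush off the post's axis | about 1 mm (wrist), about 3 mm (scene) | 13 mm |
| Collar from its start position | within about 1 mm | 25 mm |

- **State at hand-in:** the cans looked upright in both views, and the bush lay flat with its top at 0.061 m, against an expected 0.060 m. The gripper was well above everything, touching nothing.
- **Disagreements:** the cameras differ from each other by 2–3 mm. On the first grasp the arm settled about 6 mm off to the side, so closing the jaws probably slid the red can a few millimetres on its pad. On the way back the blue can was set down with a brief 19 N push.

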